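# Close up the slip de-airing pot

### The job

The cover has just been laid back on the pottery studio's slip de-airing pot. Tighten its four hand screws clockwise until all are fully home, working crosswise (each screw followed by the one diagonally across) and no more than about a quarter turn at a time, so that the cover goes down level; only then shut the vent cock all the way. Also put away the kiln props that had held the cover up: stand each one upright in the tray that bears its own outline, without knocking over the mug.

Things in the scene. Friction and masses are not known exactly. Their poses are not given: they have to be found in the camera images.
- pot: the slip de-airing pot: a round steel vessel fixed to the bench, 200 mm diameter with a 224 mm flange whose top is 80 mm above the bench. Origin: centre of its underside on the bench, z up. The four hand screws stand at (+60,+60), (-60,+60), (-60,-60), (+60,-60) mm in its own x, y (screws 1, 2, 3, 4: so 1 and 3 face each other across the pot, and so do 2 and 4). Its vent cock is on its own -y side
- cover: the round aluminium cover, 150 mm diameter, 8 mm thick, lying loose between the four screws, whose washers (42 mm wide) bear on its rim; springs in the pot push it up against them with up to 25 N in all, so it sinks and tilts with the screws. Origin: centre of its underside, z axis upright when level; about 90 mm above the bench with the screws slack, 84 mm when seated
- screw1 (a joint): angle of hand screw 1: 0 fully slack, 2.6 rad at its end stop (fully home); grows clockwise seen from above. It starts between 0 and 0.25. Stays where it is left; 0.1 to 0.25 N m turns it. At angle q its bar handle lies along the pot's own x axis turned by -q about the vertical (so at 0 it lies along the pot's x)
- screw1_grip (a point): grip point of hand screw 1: on the screw's axis, in its black bar handle (46 mm long, 13 mm thick, 26 mm tall; from 20 mm below this point to 6 mm above it). The cover's top and the washer's underside are 34 mm below it. The screw sinks 2.5 mm per radian of tightening. The point's x axis runs along the bar
- screw2 (a joint): angle of hand screw 2: 0 fully slack, 2.6 rad at its end stop (fully home); grows clockwise seen from above. It starts between 0 and 0.25. Stays where it is left; 0.1 to 0.25 N m turns it. At angle q its bar handle lies along the pot's own x axis turned by -q about the vertical (so at 0 it lies along the pot's x)
- screw2_grip (a point): grip point of hand screw 2: on the screw's axis, in its black bar handle (46 mm long, 13 mm thick, 26 mm tall; from 20 mm below this point to 6 mm above it). The cover's top and the washer's underside are 34 mm below it. The screw sinks 2.5 mm per radian of tightening. The point's x axis runs along the bar
- screw3 (a joint): angle of hand screw 3: 0 fully slack, 2.6 rad at its end stop (fully home); grows clockwise seen from above. It starts between 0 and 0.25. Stays where it is left; 0.1 to 0.25 N m turns it. At angle q its bar handle lies along the pot's own x axis turned by -q about the vertical (so at 0 it lies along the pot's x)
- screw3_grip (a point): grip point of hand screw 3: on the screw's axis, in its black bar handle (46 mm long, 13 mm thick, 26 mm tall; from 20 mm below this point to 6 mm above it). The cover's top and the washer's underside are 34 mm below it. The screw sinks 2.5 mm per radian of tightening. The point's x axis runs along the bar
- screw4 (a joint): angle of hand screw 4: 0 fully slack, 2.6 rad at its end stop (fully home); grows clockwise seen from above. It starts between 0 and 0.25. Stays where it is left; 0.1 to 0.25 N m turns it. At angle q its bar handle lies along the pot's own x axis turned by -q about the vertical (so at 0 it lies along the pot's x)
- screw4_grip (a point): grip point of hand screw 4: on the screw's axis, in its black bar handle (46 mm long, 13 mm thick, 26 mm tall; from 20 mm below this point to 6 mm above it). The cover's top and the washer's underside are 34 mm below it. The screw sinks 2.5 mm per radian of tightening. The point's x axis runs along the bar
- cock (a joint): angle of the quarter-turn vent cock: 0 shut (its lever lies along the pot's own +x), 1.57 rad open (lever along the pot's own -y, in line with its pipe); stops at both ends. Grows clockwise from above, so it is shut by turning counter-clockwise. It starts at 1.2 to 1.57. Stays where it is left; about 0.12 N m turns it
- cock_hinge (a point): point on the cock's vertical hinge axis, 155 mm from the pot's centre along the pot's -y, at the lever's mid-height, 80 mm above the bench
- cock_grip (a point): point to pinch on the cock's lever, 62 mm out from the hinge axis at mid-height. The steel lever is 80 mm long from the axis, 13 mm thick, 22 mm tall; its x axis runs outward along the lever. Open space below it beyond the valve body
- prop_square: loose buff ceramic kiln prop, square block 44 x 44 mm, 34 mm tall; about 0.12 kg. Origin at its centre, 17 mm above whatever it stands on; z up. May be absent
- tray_square: the shallow white tray, 88 x 88 mm outside, 80 x 80 mm inside, whose floor bears the dark outline of the square prop. Fixed on the rack board. Origin: centre of its underside, 6 mm above the bench; its floor is 4 mm and its rim 9 mm above the origin. The four trays stand two by two, 96 mm apart, in an order that changes
- prop_round: loose buff ceramic kiln prop, round disc, 44 mm diameter, 34 mm tall; about 0.12 kg. Origin at its centre, 17 mm above whatever it stands on; z up. May be absent
- tray_round: the shallow white tray, 88 x 88 mm outside, 80 x 80 mm inside, whose floor bears the dark outline of the round prop. Fixed on the rack board. Origin: centre of its underside, 6 mm above the bench; its floor is 4 mm and its rim 9 mm above the origin. The four trays stand two by two, 96 mm apart, in an order that changes
- prop_bar: loose buff ceramic kiln prop, oblong block 66 mm (own x) x 30 mm (own y), 34 mm tall; about 0.12 kg. Origin at its centre, 17 mm above whatever it stands on; z up. May be absent
- tray_bar: the shallow white tray, 88 x 88 mm outside, 80 x 80 mm inside, whose floor bears the dark outline of the bar prop. Fixed on the rack board. Origin: centre of its underside, 6 mm above the bench; its floor is 4 mm and its rim 9 mm above the origin. The four trays stand two by two, 96 mm apart, in an order that changes
- prop_cross: loose buff ceramic kiln prop, plus-shaped block, 34 mm tall: two crossing arms along its own x and y, each 54 mm long and 20 mm wide; about 0.12 kg. Origin at its centre, 17 mm above whatever it stands on; z up. May be absent
- tray_cross: the shallow white tray, 88 x 88 mm outside, 80 x 80 mm inside, whose floor bears the dark outline of the cross prop. Fixed on the rack board. Origin: centre of its underside, 6 mm above the bench; its floor is 4 mm and its rim 9 mm above the origin. The four trays stand two by two, 96 mm apart, in an order that changes
- mug: bystander: white ceramic mug, 74 mm wide, 85 mm tall, origin at the centre of its underside

How it is judged:
By the outcome, as a careful person would: the job done as asked, in the order asked, and still so for the second after the job is handed in, with the robot touching nothing.
Of prop_square, prop_round, prop_bar, prop_cross only 2 to 4 are there at a start; the rules pass over those that are not, and their reading is None.
At some moment in a run one of prop_square, prop_round, prop_bar, prop_cross may be knocked a few centimetres aside while the robot is not near it.
Once in a run the grip may slacken for a moment while it holds something.
It also fails if it takes over 210 s, if anything falls off the work surface, if the arm or the gripper's body presses on something with over 40 N, if the wrist force passes 120 N, or if a joint passes its speed limit or range.

### The arm

A 6-joint arm with a two-finger parallel gripper is mounted at the origin on the work surface. World frame = base frame: x ahead of the robot, y to its left, z up, the work surface at z = 0. Lengths are in m, angles in rad, forces in N, time in s.
With the tool pointing down it reaches from about 0.4 to 0.825 m from the base axis. Payload 7 kg.
Tool frame: the origin (TCP) lies at the very end of the fingers, on their centre line; the grasp point (between the pads) lies 19 mm behind it; z points along the fingers, y is the line along which they close (so a half turn about z gives the same grasp; the last joint's range is limited). The gripper opens to 85 mm and grips with 20 to 120 N. Pads are 22 mm wide; open, the fingers measure 114 mm over their backs; the gripper's body (76 mm by 85 mm) begins 54 mm behind the grasp point. The pads swing forward as they close: fully open they stand 13 mm farther back than shut.
Start: joints at [1.552, 0.359, 0.012, 0, -1.224, -0.288], TCP at [0.204, 0.643, 0.231] pointing down, gripper open.
Joint ranges: [-3.07, 3.07], [-1.43, 2.12], [-1.02, 1.25], [-3.03, 1.67], [-3.05, -0], [-3.03, 3.03]. Speed limits (rad/s): [2.39, 2.39, 3.01, 3.14, 3.14, 3.14].

### API

Orientations are given as a rotation vector (axis times angle).
In Python, from station import bot gives the robot as it stands.
- The arm moves only by the shell command python3 steer.py 'ROWS' [FORCE]. ROWS is one flat JSON list of numbers that holds 1 to 12 rows one after another, with no inner brackets; each row has 7 numbers: the finger opening in m, then dx, dy, dz in shares of the most that a row can go, 1 being 50 mm, then a rotation vector rx, ry, rz in a scale on which 1.0 is 120 degrees; each row shifts and turns the commanded pose from where the row before left it, along the tool's axes as they then stand; what a row does not reach is not made up. A row lasts 1/10 s, in which the tool goes at most 0.05 m and 0.15 rad, less where a joint would pass 70% of its speed; a pose out of reach is approached as far as the arm can. The fingers move at their own pace and stop on an object; FORCE is the grip in N (left out, the last holds). Time passes only in rows, so rows that do not move let the fingers close. It prints the time, the measured TCP pose, the force, the opening and the grip force at its end. Shift and turn numbers lie between -1 and 1, and a call with a number outside is refused. Input that does not fit is refused with a message, and nothing moves.
- bot.observe(): the state, without advancing time (a new reading comes with each control period).
- bot.read_camera(name): name is "scene" or "top"; returns a dict with "image" (384x512x3 uint8, red, green, blue), "fx", "fy", "cx", "cy" (pixels), "origin" and "attitude" of the camera in the world. Camera axes: x right, y up, looking along -z (the intrinsics and any distortion apply to the point x, -y, -z); pixel columns grow to the right and rows downward; lengths in m; the calibration is good to about 2 mm. A picture is of the moment at which its call begins. There is no depth.
- bot.sign_off(): hands the job in; it is judged then, once.
The state is a dict: "clock": time; "qpos": joint angles; "qvel": joint speeds; "tau": joint torques, N m; "position": TCP position; "tool_rot": TCP orientation; "ft_force": force on the tool from outside, world axes, zero at the start; "torque": the same for the moment, N m; "grip_width": finger opening in m; "grasp_force": force on a finger pad.
Only numpy, scipy, OpenCV 4.12 (cv2) and the standard library are available. Lean on these libraries where they do the work, as an engineer would, in place of code of your own. Each camera call takes 0.05 s, during which the arm holds its last target. There are 200 camera calls.

## Working session

There is one attempt and no reset: what is moved stays moved. The work goes in short steps, Python scripts to look and compute and a shell command to move; the robot and the scene stay as the last step left them, time stands still between calls to the robot, and variables do not carry over. Pictures are saved under pics/ and viewed, at most 14 in all, crops included, and the job is handed in when it is done.

```bash
ls; mkdir -p pics; python3 - <<'E'
from station import bot
import cv2,numpy as np
np.set_printoptions(precision=4,suppress=True)
s=bot.observe();print(s)
for n in("scene","top"):
    c=bot.read_camera(n)
    print({k:v for k,v in c.items() if k!="image"})
    cv2.imwrite(f"pics/{n}0.png",cv2.resize(c["image"][:,:,::-1],(800,600),interpolation=cv2.INTER_CUBIC))
    np.save(f"pics/{n}0.npy",c,allow_pickle=True)
E
```

```text
pics
station.py
steer.py
{'clock': 0.0, 'qpos': array([ 1.5521,  0.3594,  0.0111, -0.0003, -1.2241, -0.2881]), 'qvel': array([-0.0004,  0.0006,  0.0004,  0.0004,  0.0003, -0.0004]), 'tau': array([  0.    , -58.3311,  29.3427,   6.937 ,  -0.0058,  -0.    ]), 'position': array([0.2037, 0.643 , 0.2303]), 'tool_rot': array([ 3.103 , -0.4799, -0.0002]), 'ft_force': array([-0.5356, -1.4107, -0.2975]), 'torque': array([ 0.0686,  0.085 , -0.0197]), 'grasp_force': 0.0, 'grip_width': 0.08557357702007048}
{'fx': 407.4354362156587, 'fy': 407.4354362156587, 'cx': 256.3501110746229, 'cy': 194.14065535511065, 'origin': array([ 1.0199, -0.3303,  1.0209]), 'attitude': array([0.4923, 0.2514, 0.9109])}
{'fx': 431.06414360862004, 'fy': 431.06414360862004, 'cx': 258.57286038373013, 'cy': 196.0962350026849, 'origin': array([0.3646, 0.003 , 1.2617]), 'attitude': array([ 0.138 , -0.1415, -1.5941])}
```

View pics/scene0.png

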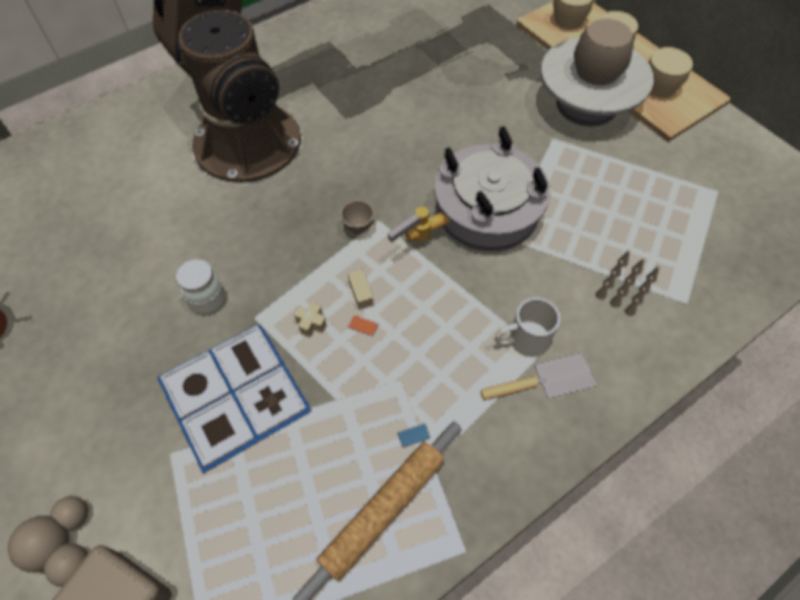

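View pics/top0.png

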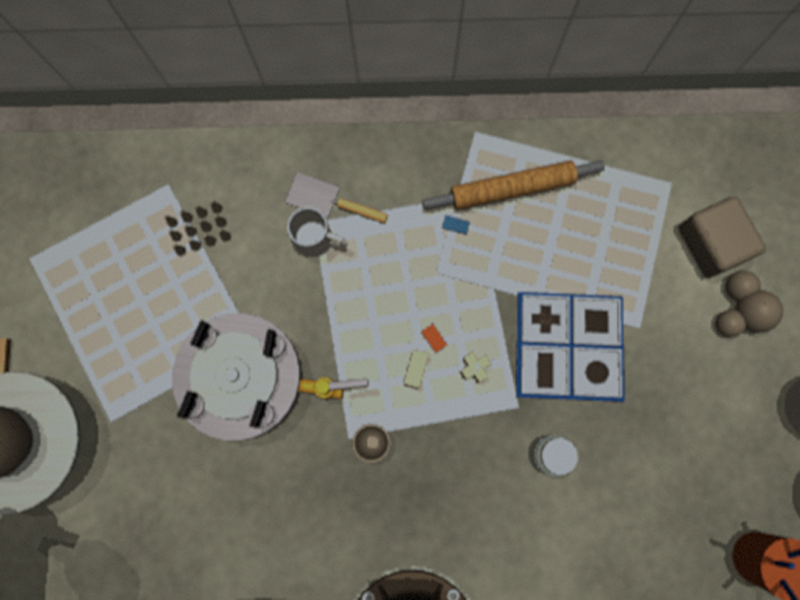

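The scene view shows the pot at about (490,190), the mug at (535,325) and the trays at (235,395). In the top view the pot is at (235,375), with its cock lever pointing right to (365,383). Only two props are present: the bar at (416,368) and the cross at (476,367). The trays read cross/square on the upper row and bar/round on the lower. Next I'll take enlarged crops.

```bash
cat > h.py <<'E'
import numpy as np,cv2
from scipy.spatial.transform import Rotation as R
from scipy.optimize import least_squares
np.set_printoptions(precision=4,suppress=True)
def proj(c,P):
    p=R.from_rotvec(c["attitude"]).inv().apply(np.atleast_2d(P)-c["origin"])
    return np.c_[c["cx"]+c["fx"]*p[:,0]/-p[:,2], c["cy"]+c["fy"]*p[:,1]/p[:,2]]
def ray(c,uv):
    d=np.array([(uv[0]-c["cx"])/c["fx"],-(uv[1]-c["cy"])/c["fy"],-1.])
    return R.from_rotvec(c["attitude"]).apply(d)
def tri(cs,uvs):
    A=np.zeros((3,3));b=np.zeros(3)
    for c,u in zip(cs,uvs):
        d=ray(c,u);d/=np.linalg.norm(d);M=np.eye(3)-np.outer(d,d);A+=M;b+=M@c["origin"]
    x=np.linalg.solve(A,b)
    return x,[np.linalg.norm(proj(c,x)[0]-u) for c,u in zip(cs,uvs)]
def onz(c,uv,z):
    d=ray(c,uv);return c["origin"]+d*(z-c["origin"][2])/d[2]
def crop(img,x,y,w,h,s,name):
    cv2.imwrite(name,cv2.resize(img[y:y+h,x:x+w,::-1],None,fx=s,fy=s,interpolation=cv2.INTER_CUBIC))
E
python3 - <<'E'
from h import *
t=np.load("pics/top0.npy",allow_pickle=True).item();s=np.load("pics/scene0.npy",allow_pickle=True).item()
crop(t["image"],102,190,160,120,5,"pics/tpot.png")
crop(s["image"],235,70,133,100,6,"pics/spot.png")
crop(t["image"],250,180,160,90,5,"pics/tprop.png")
crop(s["image"],95,160,160,145,4,"pics/sprop.png")
E
```

```text
(no output)
```

View pics/tpot.png

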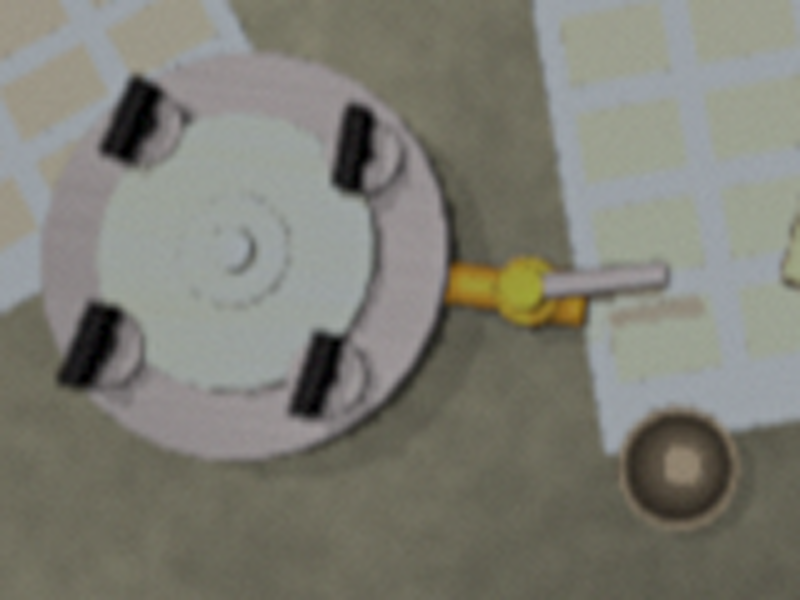

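View pics/spot.png

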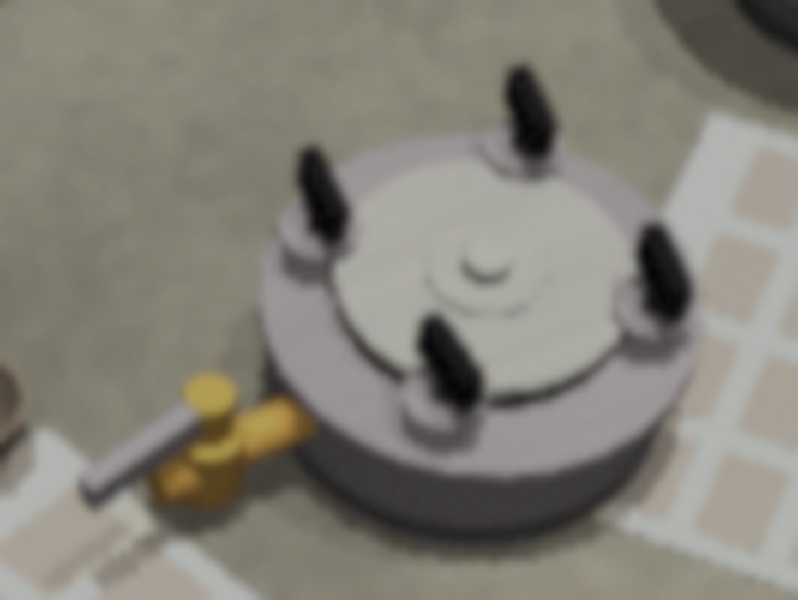

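View pics/tprop.png

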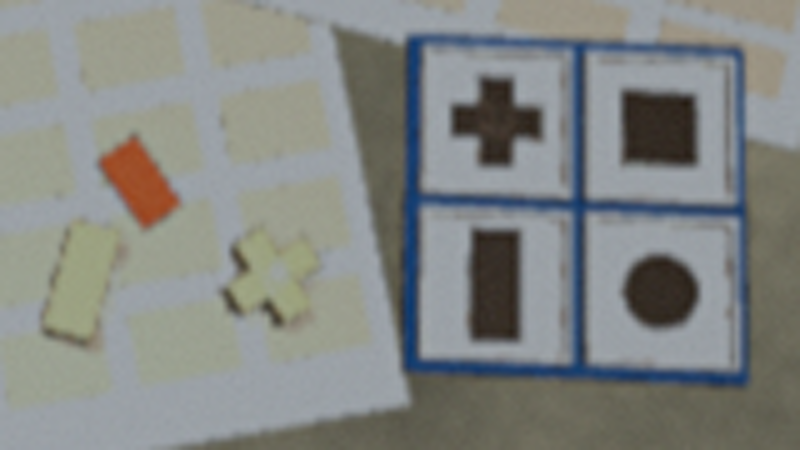

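View pics/sprop.png

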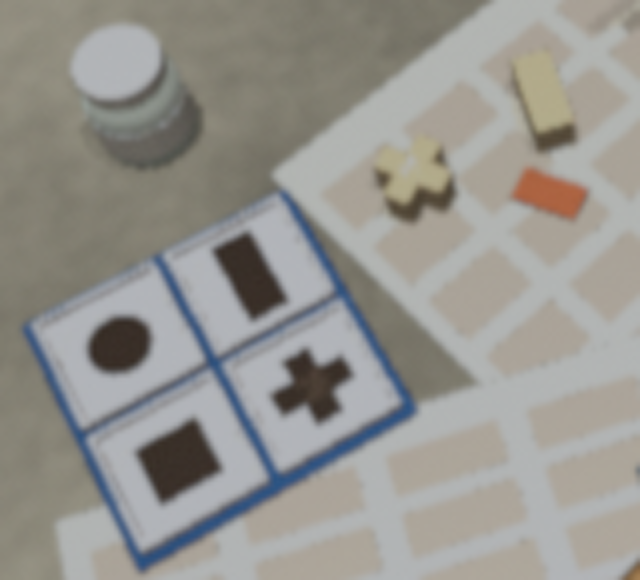

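The bar prop's top face spans crop (44..118, 220..335) in the top view. The cross is centred at (271,272), the cross outline at (496,121) and the bar outline at (497,285). The four black handles and the lever show clearly in both views. I'll fit the handles with box silhouettes in both views, and triangulate the rest.

```bash
cat > fit.py <<'E'
from h import *
from scipy.optimize import minimize
def mask(c,box,thr=55,s=4):
    x,y,w,h=box
    g=cv2.cvtColor(c["image"][y:y+h,x:x+w],cv2.COLOR_RGB2GRAY)
    return (cv2.resize(g,None,fx=s,fy=s,interpolation=cv2.INTER_CUBIC)<thr).astype(np.uint8)
def boxpts(p,a,L=.046,W=.013,z0=-.020,z1=.006):
    q=np.array([[i*L/2,j*W/2,k] for i in(1,-1) for j in(1,-1) for k in(z0,z1)])
    return R.from_rotvec([0,0,a]).apply(q)+p
def mom(m):
    M=cv2.moments(m,True)
    return np.array([M["m10"]/M["m00"],M["m01"]/M["m00"],M["mu20"]/M["m00"]**1.5*20,M["mu02"]/M["m00"]**1.5*20,M["mu11"]/M["m00"]**1.5*40])
def boxm(c,P,s=4):
    uv=((proj(c,P)+.5)*s-.5)
    h=cv2.convexHull(uv.astype(np.float32))[:,0]; return h
def hullmom(h):
    M=cv2.moments(h.astype(np.float32))
    A=M["m00"]
    return np.array([M["m10"]/A,M["m01"]/A,M["mu20"]/A**1.5*20,M["mu02"]/A**1.5*20,M["mu11"]/A**1.5*40])
def blobs(c,x0,y0,w,h,thr,s=4,lo=350,hi=6000):
    m=mask(c,(x0,y0,w,h),thr)
    n,l,st,ce=cv2.connectedComponentsWithStats(m)
    out=[]
    for i in range(1,n):
        if lo<st[i,4]<hi:
            q=mom((l==i).astype(np.uint8));q[0]+=x0*s;q[1]+=y0*s;out.append((st[i,4],q))
    return out
def fithandle(cs,ms,p0,a0):
    f=lambda v:np.concatenate([hullmom(boxm(c,boxpts(v[:3],v[3])))-m for c,m in zip(cs,ms)])
    return least_squares(f,np.r_[p0,a0],x_scale=[.01,.01,.01,.1],diff_step=1e-4)
E
cat > screws.py <<'E'
from fit import *
def run(t,s,thr=60):
    bt=blobs(t,105,195,90,85,thr);bs=blobs(s,270,72,90,75,thr)
    print([b[0] for b in bt],[b[0] for b in bs])
    res=[]
    for a,m in bt:
        g=onz(t,((m[0]+.5)/4-.5,(m[1]+.5)/4-.5),.12)
        # match scene blob nearest projection
        u=(proj(s,g)[0]+.5)*4
        k=min(bs,key=lambda b:np.linalg.norm(b[1][:2]-u))
        r=fithandle([t,s],[m,k[1]],g,-.2)
        print(r.x,"res",r.fun[[0,1,5,6]],r.cost); res.append(r.x)
    return np.array(res)
if __name__=="__main__":
    t=np.load("pics/top0.npy",allow_pickle=True).item();s=np.load("pics/scene0.npy",allow_pickle=True).item()
    P=run(t,s)
    c=P[:,:3].mean(0);print("centre",c)
    d=P[:,:2]-c[:2]; ang=np.arctan2(d[:,1],d[:,0]); print("ang",np.degrees(ang),"rad",np.linalg.norm(d,axis=1))
    k=np.round((ang-np.pi/4)/(np.pi/2)); yaw=(ang-np.pi/4-k*np.pi/2); print("yaw",yaw,yaw.mean(),"screw",k%4+1,"q",yaw.mean()-P[:,3])
    T=lambda u,v:(np.array(u)/5+[102,190]-.4)
    Tp=lambda u:np.array(u)/5+[250,180]-.4
    Sp=lambda u:np.array(u)/4+[95,160]-.375
    S6=lambda u:np.array(u)/6+[235,70]-.42
    print("flange ctr",onz(t,T((245,256),0),.08))
    print("lever tip",tri([t,s],[T((667,277),0),S6((92,490))]))
    for n,a,b in [("b++",(72,220),(575,122)),("b+-",(117,230),(538,135)),("b--",(97,333),(513,55)),("b-+",(44,322),(548,52)),("cross",(271,272),(413,173)),("c+x",(250,240),(437,178)),("tcross",(496,121),(312,385)),("tbar",(497,285),(250,276)),("tsq",(659,128),(179,461)),("trd",(660,291),(120,345))]:
        print(n,*tri([t,s],[Tp(a),Sp(b)]))
    for u in [(238,290),(305,252),(250,238),(293,308)]: print("cross tip",onz(t,Tp(u),.034))
E
python3 screws.py
```

```text
[np.int32(1839), np.int32(1533), np.int32(2009), np.int32(782), np.int32(1620)] [np.int32(1269), np.int32(1211), np.int32(1441), np.int32(1488), np.int32(736)]
[ 0.53    0.3531  0.1137 -0.406 ] res [-3.2226  4.014   2.4685  6.4958] 754.9924111695187
[ 0.5104  0.2337  0.1138 -0.1813] res [-3.6109  5.6099  2.1822  5.331 ] 581.0489453971516
[ 0.411   0.3711  0.1159 -0.3965] res [-2.4928  2.3559  2.6592  5.9763] 454.60442141648247
[ 0.3502  0.1615  0.3094 -0.7408] res [   7.335    78.1705 -128.0156 -182.3294] 327020.172389862
[ 0.3929  0.25    0.1177 -0.3218] res [-1.908   2.0021  2.7056  5.6762] 394.77916937615373
centre [0.4389 0.2739 0.1541]
ang [  41.0089  -29.3311  106.028  -128.2805 -152.5969] rad [0.1207 0.082  0.1011 0.1432 0.0518]
yaw [-0.0697  0.2735 -0.5057  0.1173 -0.3071] -0.09833745412357135 screw [1. 4. 2. 3. 3.] q [0.3076 0.0829 0.2982 0.6425 0.2235]
flange ctr [0.4604 0.296  0.08  ]
lever tip (array([0.4435, 0.0672, 0.0771]), [np.float64(0.6419321193989966), np.float64(0.6124924493573769)])
b++ [ 0.5049 -0.0165  0.0262] [np.float64(0.11576830958666828), np.float64(0.1168
[... 327 characters left out ...]
0254] [np.float64(0.464991410210655), np.float64(0.47662367725312743)]
c+x [ 0.489  -0.1197  0.0322] [np.float64(0.853121821233455), np.float64(0.8793135367354001)]
tcross [ 0.5584 -0.2681  0.0086] [np.float64(0.13954101141437497), np.float64(0.15567395713791982)]
tbar [ 0.4625 -0.2622  0.0068] [np.float64(0.11093370019857075), np.float64(0.11770996939295068)]
tsq [ 0.5519 -0.3641  0.0071] [np.float64(0.10930326428792236), np.float64(0.12542341274060936)]
trd [ 0.4561 -0.3572  0.0072] [np.float64(0.14897120030482536), np.float64(0.16247408163799515)]
cross tip [ 0.4615 -0.1092  0.034 ]
cross tip [ 0.4821 -0.1484  0.034 ]
cross tip [ 0.491  -0.1174  0.034 ]
cross tip [ 0.4505 -0.14    0.034 ]
```

```bash
sed -i 's/diff_step=1e-4/diff_step=1e-2/' fit.py
sed -i 's/if b\[0\]//; s/    for a,m in bt:/    for a,m in bt:\n        if a<1000: continue/' screws.py
python3 screws.py | head -12; python3 - <<'E'
from fit import *
t=np.load("pics/top0.npy",allow_pickle=True).item();s=np.load("pics/scene0.npy",allow_pickle=True).item()
for a,m in blobs(t,105,195,90,85,60): print(a,m[:2]/4)
for a,m in blobs(s,270,72,90,75,60): print(a,m[:2]/4)
E
```

```text
[np.int32(1839), np.int32(1533), np.int32(2009), np.int32(782), np.int32(1620)] [np.int32(1269), np.int32(1211), np.int32(1441), np.int32(1488), np.int32(736)]
[ 0.5299  0.3536  0.1127 -0.4066] res [-3.5412  4.4241  2.6114  6.9925] 754.7151157159453
[ 0.5103  0.2338  0.1134 -0.1809] res [-3.6862  5.7941  2.1956  5.5529] 580.976890916992
[ 0.4109  0.3712  0.1156 -0.3967] res [-2.4747  2.4623  2.632   6.1559] 454.5841617666046
[ 0.3929  0.2502  0.1174 -0.3226] res [-2.0655  2.1464  2.7915  5.8335] 394.71101329698797
centre [0.461  0.3022 0.1148]
ang [  36.7317  -54.1807  125.987  -142.6647] rad [0.0859 0.0843 0.0852 0.0857]
yaw [-0.1443 -0.1602 -0.1573 -0.1338] -0.14890546338055274 screw [1. 4. 2. 3.] q [0.2577 0.032  0.2478 0.1737]
flange ctr [0.4604 0.296  0.08  ]
lever tip (array([0.4435, 0.0672, 0.0771]), [np.float64(0.6419321193989966), np.float64(0.6124924493573769)])
b++ [ 0.5049 -0.0165  0.0262] [np.float64(0.11576830958666828), np.float64(0.11686091152347405)]
b+- [ 0.4981 -0.0429  0.0256] [np.float64(0.39063430242212177), np.float64(0.3958541492687618)]
1839 [128.5697 214.1695]
1533 [172.8434 219.7257]
2009 [120.1384 259.3454]
782 [184.6947 263.0288]
1620 [165.5316 265.0429]
1269 [323.0747  89.2908]
1211 [288.5068 103.0659]
1441 [345.2752 116.241 ]
1488 [309.8401 131.3448]
736 [289.018 144.962]
```

```bash
sed -i 's/\*\*1.5\*20/**1.5*1/g; s/\*\*1.5\*40/**1.5*2/g' fit.py
python3 screws.py | head -9; sed 's/run(t,s)/run(t,s,75)/' screws.py > s2.py; python3 s2.py|head -9
```

```text
[np.int32(1839), np.int32(1533), np.int32(2009), np.int32(782), np.int32(1620)] [np.int32(1269), np.int32(1211), np.int32(1441), np.int32(1488), np.int32(736)]
[ 0.5308  0.3473  0.1255 -0.4046] res [ 0.244   0.1831  0.3291 -0.0519] 2.106274624196127
[ 0.5125  0.2287  0.1254 -0.1808] res [ 0.3967  0.2658  0.5017 -0.0829] 1.809321817043498
[ 0.4119  0.3661  0.1259 -0.3955] res [ 0.2691  0.1855  0.3772 -0.0612] 1.3384821256481143
[ 0.3938  0.2466  0.1268 -0.3221] res [ 0.439   0.2673  0.5802 -0.0926] 1.358258747706155
centre [0.4622 0.2972 0.1259]
ang [  36.1617  -53.7376  126.1234 -143.532 ] rad [0.0849 0.0849 0.0853 0.0851]
yaw [-0.1543 -0.1525 -0.1549 -0.1489] -0.15264839199022945 screw [1. 4. 2. 3.] q [0.2519 0.0282 0.2428 0.1694]
flange ctr [0.4604 0.296  0.08  ]
[np.int32(2031), np.int32(1702), np.int32(532), np.int32(1416), np.int32(2249), np.int32(1818)] [np.int32(1296), np.int32(1482), np.int32(1423), np.int32(1644), np.int32(1724), np.int32(1117)]
[ 0.5308  0.3474  0.125  -0.4141] res [ 0.1975  0.1487  0.2677 -0.0405] 1.941346466668872
[ 0.5125  0.2289  0.1247 -0.1774] res [ 0.3542  0.2375  0.4482 -0.074 ] 1.6002079574986774
[ 0.402   0.2107  0.1515 -0.6896] res [-22.7054 -13.0036 -29.0724   4.8499] 1921.5754389481958
[ 0.4117  0.3665  0.1252 -0.4022] res [ 0.2262  0.1551  0.3172 -0.051 ] 1.0950953319369914
[ 0.3938  0.2465  0.1268 -0.3306] res [ 0.3987  0.2407  0.5252 -0.0857] 0.948913984514805
centre [0.4502 0.28   0.1306]
ang [  39.9117  -39.3645 -124.78    113.9845 -149.2662] rad [0.1051 0.0806 0.0844 0.0947 0.0655]
yaw [-0.0888  0.0984  0.1784 -0.3668 -0.249 ] -0.0855714623620096 screw [1. 4. 3. 2. 3.] q [0.3286 0.0918 0.604  0.3166 0.245 ]
```

The handle fit is consistent: every screw radius comes out at 84.9–85.3 mm against 84.85 expected. The pot centre is (0.462, 0.297) with yaw -0.152, and the screw angles are about 0.25, 0.24, 0.17 and 0.03. Measured heights read 3–5 mm low everywhere (tray floors at 7 mm instead of 10), so that is a common calibration bias and I'll correct for it.

```bash
cat > go.py <<'E'
import sys
from h import *
from station import bot
def rel(x,y,z,yaw):
    s=bot.observe();Rm=R.from_rotvec(s["tool_rot"]);X=Rm.as_matrix()
    cy=np.arctan2(X[1,0],X[0,0]); d=(yaw-cy+np.pi/2)%np.pi-np.pi/2
    T=Rm.inv().apply(np.array([x,y,z])-s["position"])
    tilt=Rm.inv().apply([0,0,-1.])
    print(f"t={s['clock']:.1f} pos",s["position"],f"yaw {cy:.3f} q6 {s['qpos'][5]:.2f} tilt",tilt[:2],"| move",T,f"then rz {-d:.3f} | F",s["ft_force"],"tq",s["torque"],"w %.4f gf %.1f"%(s["grip_width"],s["grasp_force"]))
if __name__=="__main__": rel(*map(float,sys.argv[1:5]))
E
python3 go.py 0.5308 0.3473 0.19 -0.405
```

```text
t=0.1 pos [0.2038 0.6431 0.2304] yaw -0.307 q6 -0.29 tilt [-0.0001 -0.0015] | move [0.4011 0.1831 0.0408] then rz 0.098 | F [ 0.3755 -0.1204 -0.739 ] tq [-0.0121 -0.0103  0.0335] w 0.0856 gf 0.0
```

Careful with the scale: shifts go in shares of 50 mm and turns go in shares of 120 degrees. That gives: 0.04 m is 0.8, 0.018 m is 0.36, 0.1 rad is 0.0477.

```bash
python3 steer.py '[0.05, 0.8, 0.36, 0.08, 0, 0, 0, 0.05, 0.8, 0.36, 0.08, 0, 0, 0, 0.05, 0.8, 0.36, 0.08, 0, 0, 0, 0.05, 0.8, 0.36, 0.08, 0, 0, 0, 0.05, 0.8, 0.36, 0.08, 0, 0, 0, 0.05, 0.8, 0.36, 0.08, 0, 0, 0, 0.05, 0.8, 0.36, 0.08, 0, 0, 0, 0.05, 0.8, 0.36, 0.08, 0, 0, 0, 0.05, 0.8, 0.36, 0.08, 0, 0, 0, 0.05, 0.8, 0.36, 0.08, 0, 0, 0, 0.05, 0, 0, 0, 0, 0, 0.0477]' 40; python3 steer.py '[0.05, 0, 0, 0, 0, 0, 0, 0.05, 0, 0, 0, 0, 0, 0]'; python3 go.py 0.5308 0.3473 0.113 -0.405
```

```text
clock: 1.2
position: [0.5333, 0.3471, 0.1899]
tool_rot: [3.073, -0.641, -0.001]
ft_force: [-0.4, 0.8, -0.3]
grip_width: 0.0499
grasp_force: 0.0
clock: 1.4
position: [0.5306, 0.3511, 0.191]
tool_rot: [3.077, -0.631, -0.001]
ft_force: [-0.3, 0.4, 0.0]
grip_width: 0.05
grasp_force: 0.0
t=1.4 pos [0.5306 0.3511 0.191 ] yaw -0.404 q6 0.28 tilt [ 0.0003 -0.0004] | move [0.0017 0.0034 0.078 ] then rz 0.001 | F [-0.2552  0.4365  0.0303] tq [ 0.0081  0.0452 -0.0298] w 0.0500 gf 0.0
```

In the tool's units: 0.026 m is 0.52, 0.003 m is 0.06.

```bash
python3 steer.py '[0.05, 0.04, 0.06, 0.52, 0, 0, 0, 0.05, 0, 0, 0.52, 0, 0, 0, 0.05, 0, 0, 0.52, 0, 0, 0, 0.05, 0, 0, 0, 0, 0, 0]'; python3 go.py 0.5308 0.3473 0.113 -0.405;  python3 steer.py '[0, 0, 0, 0, 0, 0, 0, 0, 0, 0, 0, 0, 0, 0, 0, 0, 0, 0, 0, 0, 0, 0, 0, 0, 0, 0, 0, 0, 0, 0, 0, 0, 0, 0, 0, 0, 0, 0, 0, 0, 0, 0, 0, 0, 0, 0, 0, 0, 0]'; python3 go.py 0.5308 0.3473 0.113 -0.405; python3 -c "
from station import bot;print(bot.observe()['qpos'])"
```

```text
clock: 1.8
position: [0.5289, 0.3468, 0.1099]
tool_rot: [3.073, -0.629, -0.006]
ft_force: [0.2, -0.2, -0.7]
grip_width: 0.0494
grasp_force: 0.0
t=1.8 pos [0.5289 0.3468 0.1099] yaw -0.404 q6 0.28 tilt [ 0.0026 -0.0055] | move [ 0.0016 -0.0012 -0.0031] then rz 0.001 | F [ 0.2464 -0.1886 -0.6697] tq [-0.0547  0.0264 -0.0247] w 0.0494 gf 0.0
clock: 2.5
position: [0.5313, 0.3473, 0.1152]
tool_rot: [-3.077, 0.634, -0.001]
ft_force: [-2.8, -3.6, 6.7]
grip_width: 0.0121
grasp_force: 40.4
t=2.5 pos [0.5313 0.3473 0.1152] yaw -0.406 q6 0.28 tilt [-0.0003  0.0005] | move [-0.0005  0.0002  0.0022] then rz -0.001 | F [-2.814  -3.5752  6.6692] tq [-1.0199  1.3344  0.0155] w 0.0121 gf 40.4
[ 8.85974732e-01  3.85666376e-01 -2.29973293e-01  1.55977556e-04
 -9.54586927e-01  2.78393289e-01]
```

In the tool's units: 0.0004 m is 0.008, 0.15 rad is 0.0716.

```bash
python3 steer.py '[0, 0, 0, 0.008, 0, 0, 0.0716, 0, 0, 0, 0.008, 0, 0, 0.0716, 0, 0, 0, 0.008, 0, 0, 0.0716, 0, 0, 0, 0.008, 0, 0, 0.0716, 0, 0, 0, 0.008, 0, 0, 0.0716, 0, 0, 0, 0.008, 0, 0, 0.0716, 0, 0, 0, 0.008, 0, 0, 0.0716, 0, 0, 0, 0.008, 0, 0, 0.0716, 0, 0, 0, 0, 0, 0, 0, 0, 0, 0, 0, 0, 0, 0]' 60; python3 go.py 0.5308 0.3473 0.113 -1.605; python3 steer.py '[0.05, 0, 0, 0, 0, 0, 0, 0.05, 0, 0, 0, 0, 0, 0, 0.05, 0, 0, 0, 0, 0, 0, 0.05, 0, 0, 0, 0, 0, 0, 0.05, 0, 0, -0.7, 0, 0, 0, 0.05, 0, 0, -0.7, 0, 0, 0, 0.05, 0, 0, 0, 0, 0, -0.0716, 0.05, 0, 0, 0, 0, 0, -0.0716, 0.05, 0, 0, 0, 0, 0, -0.0716]'; python3 steer.py '[0.05, 0, 0, 0, 0, 0, -0.0716, 0.05, 0, 0, 0, 0, 0, -0.0716, 0.05, 0, 0, 0, 0, 0, -0.0716, 0.05, 0, 0, 0, 0, 0, -0.0716, 0.05, 0, 0, 0, 0, 0, -0.0334, 0.05, 0, 0, 0, 0, 0, 0]'; python3 go.py 0.3938 0.2466 0.185 -0.322
```

```text
clock: 3.5
position: [0.5318, 0.3474, 0.1123]
tool_rot: [-2.18, 2.26, -0.001]
ft_force: [-2.1, -3.0, 5.6]
grip_width: 0.0121
grasp_force: 63.0
t=3.5 pos [0.5318 0.3474 0.1123] yaw -1.607 q6 -0.92 tilt [0.0008 0.0013] | move [ 0.0002  0.001  -0.0007] then rz -0.002 | F [-2.0754 -2.995   5.5874] tq [-1.1318  0.9121 -0.078 ] w 0.0121 gf 63.0
clock: 4.4
position: [0.5315, 0.3477, 0.1804]
tool_rot: [-2.635, 1.709, 0.0]
ft_force: [-0.3, -0.5, 0.2]
grip_width: 0.0502
grasp_force: 0.0
clock: 5.0
position: [0.5315, 0.3476, 0.18]
tool_rot: [3.049, -0.756, -0.0]
ft_force: [0.8, 0.1, 0.3]
grip_width: 0.0501
grasp_force: 0.0
t=5.0 pos [0.5315 0.3476 0.18  ] yaw -0.486 q6 0.20 tilt [ 0.     -0.0001] | move [-0.0746  0.1536 -0.005 ] then rz -0.164 | F [0.7716 0.0787 0.2601] tq [0.0026 0.0351 0.0125] w 0.0501 gf 0.0
```

In the tool's units: 0.0384 m is 0.768, -0.0187 m is -0.374, -0.084 rad is -0.0401.

```bash
python3 steer.py '[0.05, -0.374, 0.768, -0.024, 0, 0, 0, 0.05, -0.374, 0.768, -0.024, 0, 0, 0, 0.05, -0.374, 0.768, -0.024, 0, 0, 0, 0.05, -0.374, 0.768, -0.024, 0, 0, 0, 0.05, 0, 0, 0, 0, 0, -0.0382, 0.05, 0, 0, 0, 0, 0, -0.0401, 0.05, 0, 0, 0, 0, 0, 0, 0.05, 0, 0, 0, 0, 0, 0, 0.05, 0, 0, 0, 0, 0, 0]'; python3 go.py 0.3938 0.2466 0.113 -0.322
```

```text
clock: 5.9
position: [0.3936, 0.2468, 0.1847]
tool_rot: [3.1, -0.509, -0.0]
ft_force: [0.2, -0.3, -0.2]
grip_width: 0.0502
grasp_force: 0.0
t=5.9 pos [0.3936 0.2468 0.1847] yaw -0.326 q6 0.26 tilt [ 0.0001 -0.0003] | move [0.0002 0.0001 0.0717] then rz -0.004 | F [ 0.2467 -0.2531 -0.1636] tq [-0.0325  0.0049 -0.0008] w 0.0502 gf 0.0
```

In the tool's units: 0.024 m is 0.48.

```bash
python3 steer.py '[0.05, 0, 0, 0.48, 0, 0, 0, 0.05, 0, 0, 0.48, 0, 0, 0, 0.05, 0, 0, 0.48, 0, 0, 0, 0.05, 0, 0, 0, 0, 0, 0, 0, 0, 0, 0, 0, 0, 0, 0, 0, 0, 0, 0, 0, 0, 0, 0, 0, 0, 0, 0, 0, 0, 0, 0, 0, 0, 0, 0, 0, 0, 0, 0, 0, 0, 0, 0, 0, 0, 0, 0, 0, 0]'; python3 go.py 0.3938 0.2466 0.113 -0.322; python3 steer.py '[0, 0, 0, 0.008, 0, 0, 0.0716, 0, 0, 0, 0.008, 0, 0, 0.0716, 0, 0, 0, 0.008, 0, 0, 0.0716, 0, 0, 0, 0.008, 0, 0, 0.0716, 0, 0, 0, 0.008, 0, 0, 0.0716, 0, 0, 0, 0.008, 0, 0, 0.0716, 0, 0, 0, 0.008, 0, 0, 0.0716, 0, 0, 0, 0.008, 0, 0, 0.0716, 0, 0, 0, 0, 0, 0, 0, 0, 0, 0, 0, 0, 0, 0]' ; python3 go.py 0.3938 0.2466 0.113 -1.522; python3 steer.py '[0.05, 0, 0, 0, 0, 0, 0, 0.05, 0, 0, 0, 0, 0, 0, 0.05, 0, 0, 0, 0, 0, 0, 0.05, 0, 0, 0, 0, 0, 0, 0.05, 0, 0, -0.7, 0, 0, 0, 0.05, 0, 0, -0.7, 0, 0, 0, 0.05, 0, 0, 0, 0, 0, -0.0716, 0.05, 0, 0, 0, 0, 0, -0.0716, 0.05, 0, 0, 0, 0, 0, -0.0716]'; python3 steer.py '[0.05, 0, 0, 0, 0, 0, -0.0716, 0.05, 0, 0, 0, 0, 0, -0.0716, 0.05, 0, 0, 0, 0, 0, -0.0716, 0.05, 0, 0, 0, 0, 0, -0.0716, 0.05, 0, 0, 0, 0, 0, -0.0382, 0.05, 0, 0, 0, 0, 0, 0]'; python3 go.py 0.4119 0.3661 0.185 -0.3955
```

```text
clock: 6.9
position: [0.394, 0.2471, 0.1143]
tool_rot: [-3.099, 0.505, -0.002]
ft_force: [-1.6, -2.5, 6.6]
grip_width: 0.0116
grasp_force: 66.3
t=6.9 pos [0.394  0.2471 0.1143] yaw -0.323 q6 0.26 tilt [-0.0009  0.0017] | move [-0.      0.0005  0.0013] then rz -0.001 | F [-1.5751 -2.5279  6.6207] tq [-0.6671  0.4782 -0.0445] w 0.0116 gf 66.3
clock: 7.9
position: [0.3945, 0.2474, 0.1113]
tool_rot: [-2.272, 2.166, -0.001]
ft_force: [0.5, -1.6, 5.4]
grip_width: 0.0118
grasp_force: 66.3
t=7.9 pos [0.3945 0.2474 0.1113] yaw -1.523 q6 -0.94 tilt [0.0017 0.0024] | move [ 0.0008  0.0008 -0.0017] then rz -0.001 | F [ 0.5299 -1.6364  5.3571] tq [-0.7759 -0.4336 -0.1617] w 0.0118 gf 66.3
clock: 8.8
position: [0.3934, 0.2468, 0.1799]
tool_rot: [-2.705, 1.597, 0.0]
ft_force: [0.4, -0.2, 0.1]
grip_width: 0.0499
grasp_force: 0.0
clock: 9.4
position: [0.3934, 0.2467, 0.1796]
tool_rot: [3.081, -0.611, -0.0]
ft_force: [-0.5, -0.2, -0.3]
grip_width: 0.0501
grasp_force: 0.0
t=9.4 pos [0.3934 0.2467 0.1796] yaw -0.392 q6 0.19 tilt [ 0.0001 -0.0003] | move [-0.0285 -0.1174 -0.0054] then rz 0.004 | F [-0.5171 -0.2034 -0.3096] tq [ 0.0371 -0.0454  0.0036] w 0.0501 gf 0.0
```

In the tool's units: -0.0391 m is -0.782, -0.0095 m is -0.19.

```bash
python3 steer.py '[0.05, -0.19, -0.782, -0.036, 0, 0, 0, 0.05, -0.19, -0.782, -0.036, 0, 0, 0, 0.05, -0.19, -0.782, -0.036, 0, 0, 0, 0.05, 0, 0, 0, 0, 0, 0, 0.05, 0, 0, 0, 0, 0, 0, 0.05, 0, 0, 0, 0, 0, 0, 0.05, 0, 0, 0.48, 0, 0, 0, 0.05, 0, 0, 0.48, 0, 0, 0, 0.05, 0, 0, 0.48, 0, 0, 0, 0.05, 0, 0, 0, 0, 0, 0, 0.05, 0, 0, 0, 0, 0, 0]'; python3 go.py 0.4119 0.3661 0.113 -0.3955; python3 steer.py '[0, 0, 0, 0, 0, 0, 0, 0, 0, 0, 0, 0, 0, 0, 0, 0, 0, 0, 0, 0, 0, 0, 0, 0, 0, 0, 0, 0, 0, 0, 0, 0, 0, 0, 0, 0, 0, 0, 0, 0, 0, 0]'; python3 go.py 0.4119 0.3661 0.113 -0.3955;python3 steer.py '[0, 0, 0, 0.008, 0, 0, 0.0716, 0, 0, 0, 0.008, 0, 0, 0.0716, 0, 0, 0, 0.008, 0, 0, 0.0716, 0, 0, 0, 0.008, 0, 0, 0.0716, 0, 0, 0, 0.008, 0, 0, 0.0716, 0, 0, 0, 0.008, 0, 0, 0.0716, 0, 0, 0, 0.008, 0, 0, 0.0716, 0, 0, 0, 0.008, 0, 0, 0.0716, 0, 0, 0, 0, 0, 0, 0, 0, 0, 0, 0, 0, 0, 0]' ; python3 go.py 0.4119 0.3661 0.113 -1.59; python3 steer.py '[0.05, 0, 0, 0, 0, 0, 0, 0.05, 0, 0, 0, 0, 0, 0, 0.05, 0, 0, 0, 0, 0, 0, 0.05, 0, 0, 0, 0, 0, 0, 0.05, 0, 0, -0.7, 0, 0, 0, 0.05, 0, 0, -0.7, 0, 0, 0, 0.05, 0, 0, 0, 0, 0, -0.0716, 0.05, 0, 0, 0, 0, 0, -0.0716, 0.05, 0, 0, 0, 0, 0, -0.0716]'; python3 steer.py '[0.05, 0, 0, 0, 0, 0, -0.0716, 0.05, 0, 0, 0, 0, 0, -0.0716, 0.05, 0, 0, 0, 0, 0, -0.0716, 0.05, 0, 0, 0, 0, 0, -0.0716, 0.05, 0, 0, 0, 0, 0, -0.0716, 0.05, 0, 0, 0, 0, 0, -0.0716, 0.05, 0, 0, 0, 0, 0, -0.0286, 0.05, 0, 0, 0, 0, 0, 0]'; python3 go.py 0.5125 0.2287 0.185 -0.181
```

```text
clock: 10.5
position: [0.4122, 0.3654, 0.1137]
tool_rot: [3.08, -0.614, 0.0]
ft_force: [1.5, -0.2, 0.8]
grip_width: 0.05
grasp_force: 0.0
t=10.5 pos [0.4122 0.3654 0.1137] yaw -0.394 q6 0.10 tilt [-0.0003 -0.0004] | move [-0.0006 -0.0005  0.0007] then rz 0.002 | F [ 1.4918 -0.1861  0.7898] tq [ 0.0013 -0.0568  0.0112] w 0.0500 gf 0.0
clock: 11.1
position: [0.4122, 0.3659, 0.1145]
tool_rot: [-3.081, 0.613, -0.001]
ft_force: [-2.0, -2.4, 8.2]
grip_width: 0.0124
grasp_force: 59.8
t=11.1 pos [0.4122 0.3659 0.1145] yaw -0.393 q6 0.10 tilt [-0.0004  0.0006] | move [-0.0003 -0.0001  0.0015] then rz 0.003 | F [-2.0452 -2.3954  8.157 ] tq [-1.0672  0.9357 -0.0239] w 0.0124 gf 59.8
clock: 12.1
position: [0.413, 0.3664, 0.1115]
tool_rot: [-2.195, 2.244, -0.001]
ft_force: [2.0, -2.2, 5.7]
grip_width: 0.012
grasp_force: 59.7
t=12.1 pos [0.413  0.3664 0.1115] yaw -1.593 q6 -1.10 tilt [0.0013 0.002 ] | move [ 0.0003  0.0011 -0.0015] then rz -0.003 | F [ 1.9824 -2.1573  5.6661] tq [-0.9556 -0.5493 -0.1012] w 0.0120 gf 59.7
clock: 13.0
position: [0.412, 0.3661, 0.1802]
tool_rot: [-2.647, 1.69, 0.0]
ft_force: [-0.5, 0.4, -0.0]
grip_width: 0.0493
grasp_force: 0.0
clock: 13.8
position: [0.412, 0.366, 0.1798]
tool_rot: [3.128, -0.285, -0.0]
ft_force: [-0.6, -0.1, 1.3]
grip_width: 0.05
grasp_force: 0.0
t=13.8 pos [0.412  0.366  0.1798] yaw -0.182 q6 0.31 tilt [ 0.0001 -0.0002] | move [ 0.1237  0.1169 -0.0052] then rz -0.001 | F [-0.6451 -0.0858  1.3334] tq [-0.0088 -0.0063  0.0157] w 0.0500 gf 0.0
```

In the tool's units: 0.0309 m is 0.618, 0.0292 m is 0.584.

```bash
python3 steer.py '[0.05, 0.618, 0.584, -0.026, 0, 0, 0, 0.05, 0.618, 0.584, -0.026, 0, 0, 0, 0.05, 0.618, 0.584, -0.026, 0, 0, 0, 0.05, 0.618, 0.584, -0.026, 0, 0, 0, 0.05, 0, 0, 0, 0, 0, 0, 0.05, 0, 0, 0, 0, 0, 0, 0.05, 0, 0, 0.48, 0, 0, 0, 0.05, 0, 0, 0.48, 0, 0, 0, 0.05, 0, 0, 0.48, 0, 0, 0, 0.05, 0, 0, 0, 0, 0, 0, 0.05, 0, 0, 0, 0, 0, 0]'; python3 go.py 0.5125 0.2287 0.113 -0.181; python3 steer.py '[0, 0, 0, 0, 0, 0, 0, 0, 0, 0, 0, 0, 0, 0, 0, 0, 0, 0, 0, 0, 0, 0, 0, 0, 0, 0, 0, 0, 0, 0, 0, 0, 0, 0, 0, 0, 0, 0, 0, 0, 0, 0]'; python3 go.py 0.5125 0.2287 0.113 -0.181;python3 steer.py '[0, 0, 0, 0.008, 0, 0, 0.0716, 0, 0, 0, 0.008, 0, 0, 0.0716, 0, 0, 0, 0.008, 0, 0, 0.0716, 0, 0, 0, 0.008, 0, 0, 0.0716, 0, 0, 0, 0.008, 0, 0, 0.0716, 0, 0, 0, 0.008, 0, 0, 0.0716, 0, 0, 0, 0.008, 0, 0, 0.0716, 0, 0, 0, 0.008, 0, 0, 0.0716, 0, 0, 0, 0.008, 0, 0, 0.0716, 0, 0, 0, 0, 0, 0, 0, 0, 0, 0, 0, 0, 0, 0]' ; python3 go.py 0.5125 0.2287 0.113 -1.531; python3 steer.py '[0.05, 0, 0, 0, 0, 0, 0, 0.05, 0, 0, 0, 0, 0, 0, 0.05, 0, 0, 0, 0, 0, 0, 0.05, 0, 0, 0, 0, 0, 0, 0.05, 0, 0, -0.7, 0, 0, 0, 0.05, 0, 0, -0.7, 0, 0, 0, 0.05, 0, 0, 0, 0, 0, 0, 0.05, 0, 0, 0, 0, 0, 0]'; python3 go.py 0.531 0.3475 0.18 -1.607
```

```text
clock: 14.9
position: [0.5122, 0.2294, 0.1134]
tool_rot: [3.128, -0.286, -0.0]
ft_force: [0.4, -0.5, 0.2]
grip_width: 0.0502
grasp_force: 0.0
t=14.9 pos [0.5122 0.2294 0.1134] yaw -0.182 q6 0.62 tilt [ 0.0001 -0.0007] | move [0.0004 0.0006 0.0004] then rz -0.001 | F [ 0.4466 -0.4628  0.1917] tq [ 0.0132 -0.0304 -0.0303] w 0.0502 gf 0.0
clock: 15.5
position: [0.5127, 0.2286, 0.1146]
tool_rot: [-3.128, 0.287, -0.002]
ft_force: [-3.2, -1.7, 6.4]
grip_width: 0.0121
grasp_force: 66.2
t=15.5 pos [0.5127 0.2286 0.1146] yaw -0.183 q6 0.62 tilt [-0.0012  0.0007] | move [-0.0003 -0.0001  0.0016] then rz -0.002 | F [-3.1876 -1.7196  6.3598] tq [-0.7339  0.8119 -0.0277] w 0.0121 gf 66.2
clock: 16.6
position: [0.5132, 0.2288, 0.1112]
tool_rot: [-2.261, 2.178, -0.001]
ft_force: [-0.9, -1.2, 7.3]
grip_width: 0.0117
grasp_force: 66.3
t=16.6 pos [0.5132 0.2288 0.1112] yaw -1.533 q6 -0.73 tilt [0.0008 0.0022] | move [ 0.0001  0.0007 -0.0018] then rz -0.002 | F [-0.9115 -1.1766  7.2691] tq [-0.8082  0.2533 -0.1122] w 0.0117 gf 66.3
clock: 17.4
position: [0.5126, 0.229, 0.1802]
tool_rot: [-2.262, 2.178, 0.0]
ft_force: [0.0, -0.6, -0.7]
grip_width: 0.0503
grasp_force: 0.0
t=17.4 pos [0.5126 0.229  0.1802] yaw -1.533 q6 -0.73 tilt [0.0015 0.0013] | move [-0.1177 -0.0229  0.0005] then rz 0.074 | F [ 0.0057 -0.5669 -0.7019] tq [ 0.0192  0.0078 -0.0091] w 0.0503 gf 0.0
```

Careful with the scale: shifts go in shares of 50 mm and turns go in shares of 120 degrees. That gives: -0.0392 m is -0.784, 0.024 m is 0.48, 0.074 rad is 0.0353.

```bash
python3 steer.py '[0.05, -0.784, -0.152, 0, 0, 0, 0, 0.05, -0.784, -0.152, 0, 0, 0, 0, 0.05, -0.784, -0.152, 0, 0, 0, 0, 0.05, 0, 0, 0, 0, 0, 0.0353, 0.05, 0, 0, 0, 0, 0, 0, 0.05, 0, 0, 0, 0, 0, 0, 0.05, 0, 0, 0.48, 0, 0, 0, 0.05, 0, 0, 0.48, 0, 0, 0, 0.05, 0, 0, 0.44, 0, 0, 0, 0.05, 0, 0, 0, 0, 0, 0, 0.05, 0, 0, 0, 0, 0, 0]'; python3 go.py 0.531 0.3475 0.11 -1.607; python3 steer.py '[0, 0, 0, 0, 0, 0, 0, 0, 0, 0, 0, 0, 0, 0, 0, 0, 0, 0, 0, 0, 0, 0, 0, 0, 0, 0, 0, 0, 0, 0, 0, 0, 0, 0, 0, 0, 0, 0, 0, 0, 0, 0]'; python3 go.py 0.531 0.3475 0.11 -1.607;python3 steer.py '[0, 0, 0, 0.008, 0, 0, 0.0716, 0, 0, 0, 0.008, 0, 0, 0.0716, 0, 0, 0, 0.008, 0, 0, 0.0716, 0, 0, 0, 0.008, 0, 0, 0.0716, 0, 0, 0, 0.008, 0, 0, 0.0716, 0, 0, 0, 0.008, 0, 0, 0.0716, 0, 0, 0, 0.008, 0, 0, 0.0716, 0, 0, 0, 0, 0, 0, 0.0382, 0, 0, 0, 0, 0, 0, 0, 0, 0, 0, 0, 0, 0, 0]' ; python3 go.py 0.531 0.3475 0.107 -2.753
```

```text
clock: 18.5
position: [0.5308, 0.3464, 0.1098]
tool_rot: [2.181, -2.26, 0.001]
ft_force: [0.5, 0.4, -0.1]
grip_width: 0.05
grasp_force: 0.0
t=18.5 pos [0.5308 0.3464 0.1098] yaw -1.606 q6 -0.92 tilt [-0.0007 -0.0002] | move [-0.0011 -0.0001 -0.0002] then rz 0.001 | F [ 0.4645  0.3852 -0.1374] tq [ 0.0223 -0.1135 -0.0302] w 0.0500 gf 0.0
clock: 19.1
position: [0.5315, 0.3475, 0.111]
tool_rot: [-2.18, 2.259, -0.001]
ft_force: [-0.3, -2.1, 5.9]
grip_width: 0.0121
grasp_force: 67.1
t=19.1 pos [0.5315 0.3475 0.111 ] yaw -1.606 q6 -0.92 tilt [0.0013 0.002 ] | move [0.     0.0005 0.001 ] then rz 0.001 | F [-0.3397 -2.1422  5.8834] tq [-0.4073 -0.0751 -0.0302] w 0.0121 gf 67.1
clock: 20.1
position: [0.532, 0.3473, 0.1083]
tool_rot: [-0.631, 3.075, 0.001]
ft_force: [3.3, -2.3, 5.2]
grip_width: 0.0117
grasp_force: 67.2
t=20.1 pos [0.532  0.3473 0.1083] yaw -2.737 q6 -2.05 tilt [0.0028 0.0001] | move [0.0009 0.0006 0.0013] then rz 0.016 | F [ 3.3387 -2.2748  5.2026] tq [-0.9612 -0.9721 -0.1587] w 0.0117 gf 67.2
```

In the tool's units: 0.03 rad is 0.0143.

```bash
python3 steer.py '[0, 0, 0, 0, 0, 0, 0.0143, 0, 0, 0, 0, 0, 0, 0, 0, 0, 0, 0, 0, 0, 0]'; python3 go.py 0.531 0.3475 0.107 -2.753; python3 steer.py '[0, 0, 0, 0, 0, 0, 0.0143, 0, 0, 0, 0, 0, 0, 0, 0, 0, 0, 0, 0, 0, 0]'; python3 go.py 0.531 0.3475 0.107 -2.753;python3 steer.py '[0, 0, 0, 0, 0, 0, 0.0143, 0, 0, 0, 0, 0, 0, 0, 0, 0, 0, 0, 0, 0, 0]'; python3 go.py 0.531 0.3475 0.107 -2.753
```

```text
clock: 20.4
position: [0.5321, 0.3472, 0.1083]
tool_rot: [-0.586, 3.084, 0.0]
ft_force: [2.7, -2.3, 5.0]
grip_width: 0.0119
grasp_force: 67.2
t=20.4 pos [0.5321 0.3472 0.1083] yaw -2.766 q6 -2.08 tilt [0.0028 0.0003] | move [0.0009 0.0006 0.0013] then rz -0.013 | F [ 2.7329 -2.3349  5.0058] tq [-1.0586 -1.0918  0.3553] w 0.0119 gf 67.2
clock: 20.7
position: [0.5321, 0.3472, 0.1083]
tool_rot: [-0.542, 3.091, -0.0]
ft_force: [2.7, -3.1, 6.2]
grip_width: 0.0116
grasp_force: 69.2
t=20.7 pos [0.5321 0.3472 0.1083] yaw -2.794 q6 -2.11 tilt [0.0029 0.0006] | move [0.0009 0.0006 0.0013] then rz -0.041 | F [ 2.6809 -3.119   6.1538] tq [-1.0933 -1.057   0.9932] w 0.0116 gf 69.2
clock: 21.0
position: [0.5321, 0.3472, 0.1083]
tool_rot: [-0.497, 3.099, -0.001]
ft_force: [3.2, -3.3, 5.6]
grip_width: 0.0118
grasp_force: 76.6
t=21.0 pos [0.5321 0.3472 0.1083] yaw -2.823 q6 -2.14 tilt [0.0029 0.0008] | move [0.001  0.0006 0.0013] then rz -0.070 | F [ 3.1927 -3.3336  5.5592] tq [-1.1476 -1.0755  1.4901] w 0.0118 gf 76.6
```

In the tool's units: -0.035 m is -0.7, -0.06 rad is -0.0286.

```bash
python3 steer.py '[0, 0, 0, 0, 0, 0, -0.0286, 0.05, 0, 0, 0, 0, 0, 0, 0.05, 0, 0, 0, 0, 0, 0, 0.05, 0, 0, 0, 0, 0, 0, 0.05, 0, 0, 0, 0, 0, 0, 0.05, 0, 0, -0.7, 0, 0, 0, 0.05, 0, 0, -0.7, 0, 0, 0, 0.05, 0, 0, 0, 0, 0, -0.0716, 0.05, 0, 0, 0, 0, 0, -0.0716, 0.05, 0, 0, 0, 0, 0, -0.0716, 0.05, 0, 0, 0, 0, 0, -0.0716]'; python3 steer.py '[0.05, 0, 0, 0, 0, 0, -0.0716, 0.05, 0, 0, 0, 0, 0, -0.0716, 0.05, 0, 0, 0, 0, 0, -0.0716, 0.05, 0, 0, 0, 0, 0, -0.0716, 0.05, 0, 0, 0, 0, 0, -0.0191, 0.05, 0, 0, 0, 0, 0, 0, 0.05, 0, 0, 0, 0, 0, 0]'; python3 go.py 0.394 0.2473 0.18 -1.523
```

```text
clock: 22.1
position: [0.5305, 0.3471, 0.1766]
tool_rot: [1.479, -2.771, -0.0]
ft_force: [0.6, -0.5, -0.6]
grip_width: 0.0501
grasp_force: 0.0
clock: 22.8
position: [0.5306, 0.3471, 0.1765]
tool_rot: [2.268, -2.174, -0.0]
ft_force: [0.8, 0.6, 0.9]
grip_width: 0.0502
grasp_force: 0.0
t=22.8 pos [0.5306 0.3471 0.1765] yaw -1.529 q6 -0.84 tilt [-0.0001 -0.0003] | move [ 0.0939  0.1407 -0.0034] then rz -0.006 | F [0.775  0.6305 0.8617] tq [ 0.0365  0.0166 -0.0013] w 0.0502 gf 0.0
```

In the tool's units: 0.0352 m is 0.704, 0.024 m is 0.48.

```bash
python3 steer.py '[0.05, 0.47, 0.704, -0.018, 0, 0, 0, 0.05, 0.47, 0.704, -0.018, 0, 0, 0, 0.05, 0.47, 0.704, -0.018, 0, 0, 0, 0.05, 0.47, 0.704, -0.018, 0, 0, 0, 0.05, 0, 0, 0, 0, 0, 0, 0.05, 0, 0, 0, 0, 0, 0, 0.05, 0, 0, 0.48, 0, 0, 0, 0.05, 0, 0, 0.48, 0, 0, 0, 0.05, 0, 0, 0.44, 0, 0, 0, 0.05, 0, 0, 0, 0, 0, 0, 0.05, 0, 0, 0, 0, 0, 0]'; python3 go.py 0.394 0.2473 0.11 -1.523; python3 steer.py '[0, 0, 0, 0, 0, 0, 0, 0, 0, 0, 0, 0, 0, 0, 0, 0, 0, 0, 0, 0, 0, 0, 0, 0, 0, 0, 0, 0, 0, 0, 0, 0, 0, 0, 0, 0, 0, 0, 0, 0, 0, 0]'; python3 go.py 0.394 0.2473 0.11 -1.523;python3 steer.py '[0, 0, 0, 0.008, 0, 0, 0.0716, 0, 0, 0, 0.008, 0, 0, 0.0716, 0, 0, 0, 0.008, 0, 0, 0.0716, 0, 0, 0, 0.008, 0, 0, 0.0716, 0, 0, 0, 0.008, 0, 0, 0.0716, 0, 0, 0, 0.008, 0, 0, 0.0716, 0, 0, 0, 0.008, 0, 0, 0.0716, 0, 0, 0, 0, 0, 0, 0.0716, 0, 0, 0, 0, 0, 0, 0.0286, 0, 0, 0, 0, 0, 0, 0, 0, 0, 0, 0, 0, 0, 0]' ; python3 go.py 0.394 0.2473 0.107 -2.753; python3 steer.py '[0, 0, 0, 0, 0, 0, 0.0143, 0, 0, 0, 0, 0, 0, 0, 0, 0, 0, 0, 0, 0, 0]'; python3 go.py 0.394 0.2473 0.107 -2.753
```

```text
clock: 23.9
position: [0.3948, 0.2474, 0.1104]
tool_rot: [2.269, -2.172, 0.001]
ft_force: [0.9, 1.4, 0.3]
grip_width: 0.0499
grasp_force: 0.0
t=23.9 pos [0.3948 0.2474 0.1104] yaw -1.527 q6 -0.94 tilt [-0.0011 -0.0003] | move [0.0001 0.0008 0.0004] then rz -0.004 | F [0.8789 1.4062 0.256 ] tq [-0.0046 -0.0537  0.007 ] w 0.0499 gf 0.0
clock: 24.5
position: [0.3946, 0.2476, 0.1114]
tool_rot: [-2.269, 2.17, 0.0]
ft_force: [-1.4, -0.8, 6.9]
grip_width: 0.0117
grasp_force: 64.9
t=24.5 pos [0.3946 0.2476 0.1114] yaw -1.526 q6 -0.94 tilt [0.0015 0.0013] | move [0.0003 0.0006 0.0014] then rz -0.003 | F [-1.4033 -0.7609  6.8888] tq [-0.0314  0.844   0.0091] w 0.0117 gf 64.9
clock: 25.6
position: [0.3951, 0.2471, 0.1084]
tool_rot: [-0.56, 3.089, -0.0]
ft_force: [3.8, -4.1, 4.3]
grip_width: 0.0113
grasp_force: 65.0
t=25.6 pos [0.3951 0.2471 0.1084] yaw -2.783 q6 -2.20 tilt [0.002  0.0004] | move [0.001  0.0006 0.0014] then rz -0.030 | F [ 3.7932 -4.1401  4.3222] tq [-1.3868 -1.7291  0.7104] w 0.0113 gf 65.0
clock: 25.9
position: [0.3951, 0.2471, 0.1084]
tool_rot: [-0.515, 3.097, -0.0]
ft_force: [4.5, -3.1, 5.0]
grip_width: 0.0121
grasp_force: 70.4
t=25.9 pos [0.3951 0.2471 0.1084] yaw -2.812 q6 -2.23 tilt [0.0019 0.0006] | move [0.001  0.0005 0.0014] then rz -0.059 | F [ 4.4619 -3.084   5.0097] tq [-1.2966 -1.473   1.2796] w 0.0121 gf 70.4
```

In the tool's units: -0.035 m is -0.7, -0.05 rad is -0.0239.

```bash
python3 steer.py '[0, 0, 0, 0, 0, 0, -0.0239, 0.05, 0, 0, 0, 0, 0, 0, 0.05, 0, 0, 0, 0, 0, 0, 0.05, 0, 0, 0, 0, 0, 0, 0.05, 0, 0, 0, 0, 0, 0, 0.05, 0, 0, -0.7, 0, 0, 0, 0.05, 0, 0, -0.7, 0, 0, 0, 0.05, 0, 0, 0, 0, 0, -0.0716, 0.05, 0, 0, 0, 0, 0, -0.0716, 0.05, 0, 0, 0, 0, 0, -0.0716, 0.05, 0, 0, 0, 0, 0, -0.0716]'; python3 steer.py '[0.05, 0, 0, 0, 0, 0, -0.0716, 0.05, 0, 0, 0, 0, 0, -0.0716, 0.05, 0, 0, 0, 0, 0, -0.0716, 0.05, 0, 0, 0, 0, 0, -0.0573, 0.05, 0, 0, 0, 0, 0, 0, 0.05, 0, 0, 0, 0, 0, 0]'; python3 go.py 0.4125 0.3662 0.18 -1.593
```

```text
clock: 27.0
position: [0.394, 0.247, 0.1775]
tool_rot: [1.48, -2.771, -0.0]
ft_force: [-0.3, -0.6, -0.3]
grip_width: 0.0497
grasp_force: 0.0
clock: 27.6
position: [0.3941, 0.247, 0.1774]
tool_rot: [2.188, -2.254, -0.0]
ft_force: [0.7, 0.8, 0.6]
grip_width: 0.0501
grasp_force: 0.0
t=27.6 pos [0.3941 0.247  0.1774] yaw -1.600 q6 -1.01 tilt [-0.0001 -0.0002] | move [-0.1197 -0.0149 -0.0026] then rz -0.007 | F [0.68   0.8447 0.5798] tq [-0.0417  0.0097 -0.0533] w 0.0501 gf 0.0
```

In the tool's units: -0.0399 m is -0.798, 0.024 m is 0.48, -0.007 rad is -0.0033.

```bash
python3 steer.py '[0.05, -0.798, -0.1, -0.018, 0, 0, 0, 0.05, -0.798, -0.1, -0.018, 0, 0, 0, 0.05, -0.798, -0.1, -0.018, 0, 0, -0.0033, 0.05, 0, 0, 0, 0, 0, 0, 0.05, 0, 0, 0, 0, 0, 0, 0.05, 0, 0, 0.48, 0, 0, 0, 0.05, 0, 0, 0.48, 0, 0, 0, 0.05, 0, 0, 0.44, 0, 0, 0, 0.05, 0, 0, 0, 0, 0, 0, 0.05, 0, 0, 0, 0, 0, 0]'; python3 go.py 0.4125 0.3662 0.11 -1.593; python3 steer.py '[0, 0, 0, 0, 0, 0, 0, 0, 0, 0, 0, 0, 0, 0, 0, 0, 0, 0, 0, 0, 0, 0, 0, 0, 0, 0, 0, 0, 0, 0, 0, 0, 0, 0, 0, 0, 0, 0, 0, 0, 0, 0]'; python3 go.py 0.4125 0.3662 0.11 -1.593;python3 steer.py '[0, 0, 0, 0.008, 0, 0, 0.0716, 0, 0, 0, 0.008, 0, 0, 0.0716, 0, 0, 0, 0.008, 0, 0, 0.0716, 0, 0, 0, 0.008, 0, 0, 0.0716, 0, 0, 0, 0.008, 0, 0, 0.0716, 0, 0, 0, 0.008, 0, 0, 0.0716, 0, 0, 0, 0.008, 0, 0, 0.0716, 0, 0, 0, 0, 0, 0, 0.0716, 0, 0, 0, 0, 0, 0, 0, 0, 0, 0, 0, 0, 0, 0]' ; python3 go.py 0.4125 0.3662 0.107 -2.753; python3 steer.py '[0, 0, 0, 0, 0, 0, 0.0143, 0, 0, 0, 0, 0, 0, 0, 0, 0, 0, 0, 0, 0, 0]'; python3 go.py 0.4125 0.3662 0.107 -2.753
```

```text
clock: 28.6
position: [0.4124, 0.3656, 0.1107]
tool_rot: [2.199, -2.243, 0.001]
ft_force: [-0.4, 0.5, 0.2]
grip_width: 0.05
grasp_force: 0.0
t=28.6 pos [0.4124 0.3656 0.1107] yaw -1.591 q6 -1.10 tilt [-0.0006 -0.    ] | move [-0.0006 -0.0001  0.0007] then rz 0.002 | F [-0.3712  0.5084  0.2434] tq [ 0.0588  0.0668 -0.0015] w 0.0500 gf 0.0
clock: 29.2
position: [0.4129, 0.3667, 0.1115]
tool_rot: [-2.199, 2.241, -0.0]
ft_force: [-0.4, -1.6, 6.9]
grip_width: 0.0118
grasp_force: 61.4
t=29.2 pos [0.4129 0.3667 0.1115] yaw -1.589 q6 -1.10 tilt [0.0013 0.0015] | move [0.0006 0.0004 0.0015] then rz 0.004 | F [-0.4131 -1.5995  6.9075] tq [-0.5315 -0.086   0.039 ] w 0.0118 gf 61.4
clock: 30.2
position: [0.414, 0.366, 0.1087]
tool_rot: [-0.552, 3.09, -0.001]
ft_force: [8.2, -5.1, 4.0]
grip_width: 0.0117
grasp_force: 62.3
t=30.2 pos [0.414  0.366  0.1087] yaw -2.788 q6 -2.30 tilt [0.0027 0.0012] | move [0.0013 0.0007 0.0017] then rz -0.035 | F [ 8.2264 -5.11    4.0198] tq [-1.7323 -2.9047  0.8453] w 0.0117 gf 62.3
clock: 30.5
position: [0.414, 0.3661, 0.1087]
tool_rot: [-0.507, 3.097, -0.001]
ft_force: [7.9, -4.7, 4.2]
grip_width: 0.0122
grasp_force: 68.9
t=30.5 pos [0.414  0.3661 0.1087] yaw -2.817 q6 -2.33 tilt [0.0028 0.0013] | move [0.0014 0.0006 0.0017] then rz -0.064 | F [ 7.8939 -4.7448  4.172 ] tq [-1.7715 -2.823   1.302 ] w 0.0122 gf 68.9
```

Screw 2 is home. Screw 4 next, whose bar is at yaw -1.533.

In the tool's units: -0.035 m is -0.7, -0.15 rad is -0.0716.

```bash
python3 steer.py '[0, 0, 0, 0, 0, 0, -0.0239, 0.05, 0, 0, 0, 0, 0, 0, 0.05, 0, 0, 0, 0, 0, 0, 0.05, 0, 0, 0, 0, 0, 0, 0.05, 0, 0, 0, 0, 0, 0, 0.05, 0, 0, -0.7, 0, 0, 0, 0.05, 0, 0, -0.7, 0, 0, 0, 0.05, 0, 0, 0, 0, 0, -0.0716, 0.05, 0, 0, 0, 0, 0, -0.0716, 0.05, 0, 0, 0, 0, 0, -0.0716, 0.05, 0, 0, 0, 0, 0, -0.0716]'; python3 steer.py '[0.05, 0, 0, 0, 0, 0, -0.0716, 0.05, 0, 0, 0, 0, 0, -0.0716, 0.05, 0, 0, 0, 0, 0, -0.0716, 0.05, 0, 0, 0, 0, 0, -0.0716, 0.05, 0, 0, 0, 0, 0, -0.0143, 0.05, 0, 0, 0, 0, 0, 0, 0.05, 0, 0, 0, 0, 0, 0]'; python3 go.py 0.5128 0.2288 0.18 -1.533
```

```text
clock: 31.6
position: [0.4121, 0.3663, 0.1774]
tool_rot: [1.475, -2.774, -0.0]
ft_force: [-1.1, 0.3, -0.3]
grip_width: 0.0501
grasp_force: 0.0
clock: 32.3
position: [0.4122, 0.3663, 0.1774]
tool_rot: [2.254, -2.188, -0.0]
ft_force: [0.2, -0.7, 0.0]
grip_width: 0.05
grasp_force: 0.0
t=32.3 pos [0.4122 0.3663 0.1774] yaw -1.541 q6 -1.05 tilt [-0.     -0.0001] | move [ 0.1405 -0.0965 -0.0027] then rz -0.008 | F [ 0.2357 -0.732   0.0182] tq [ 0.0304  0.017  -0.0021] w 0.0500 gf 0.0
```

In the tool's units: 0.0351 m is 0.702, -0.0241 m is -0.482, -0.008 rad is -0.0038.

```bash
python3 steer.py '[0.05, 0.702, -0.482, -0.014, 0, 0, 0, 0.05, 0.702, -0.482, -0.014, 0, 0, 0, 0.05, 0.702, -0.482, -0.014, 0, 0, 0, 0.05, 0.702, -0.482, -0.014, 0, 0, -0.0038, 0.05, 0, 0, 0, 0, 0, 0, 0.05, 0, 0, 0, 0, 0, 0, 0.05, 0, 0, 0.48, 0, 0, 0, 0.05, 0, 0, 0.48, 0, 0, 0, 0.05, 0, 0, 0.44, 0, 0, 0, 0.05, 0, 0, 0, 0, 0, 0, 0.05, 0, 0, 0, 0, 0, 0]'; python3 go.py 0.5128 0.2288 0.11 -1.533; python3 steer.py '[0, 0, 0, 0, 0, 0, 0, 0, 0, 0, 0, 0, 0, 0, 0, 0, 0, 0, 0, 0, 0, 0, 0, 0, 0, 0, 0, 0, 0, 0, 0, 0, 0, 0, 0, 0, 0, 0, 0, 0, 0, 0]'; python3 go.py 0.5128 0.2288 0.11 -1.533;python3 steer.py '[0, 0, 0, 0.008, 0, 0, 0.0716, 0, 0, 0, 0.008, 0, 0, 0.0716, 0, 0, 0, 0.008, 0, 0, 0.0716, 0, 0, 0, 0.008, 0, 0, 0.0716, 0, 0, 0, 0.008, 0, 0, 0.0716, 0, 0, 0, 0.008, 0, 0, 0.0716, 0, 0, 0, 0.008, 0, 0, 0.0716, 0, 0, 0, 0, 0, 0, 0.0716, 0, 0, 0, 0, 0, 0, 0.0239, 0, 0, 0, 0, 0, 0, 0, 0, 0, 0, 0, 0, 0, 0]' ; python3 go.py 0.5128 0.2288 0.107 -2.753; python3 steer.py '[0, 0, 0, 0, 0, 0, 0.0143, 0, 0, 0, 0, 0, 0, 0, 0, 0, 0, 0, 0, 0, 0]'; python3 go.py 0.5128 0.2288 0.107 -2.753
```

```text
clock: 33.4
position: [0.5128, 0.2297, 0.1106]
tool_rot: [2.265, -2.176, 0.0]
ft_force: [0.7, 1.0, -0.2]
grip_width: 0.0505
grasp_force: 0.0
t=33.4 pos [0.5128 0.2297 0.1106] yaw -1.531 q6 -0.73 tilt [-0.0006 -0.0002] | move [0.0009 0.     0.0006] then rz 0.002 | F [ 0.7317  1.0122 -0.1804] tq [ 0.0237 -0.0819  0.0445] w 0.0505 gf 0.0
clock: 34.0
position: [0.5132, 0.2294, 0.1115]
tool_rot: [-2.263, 2.176, 0.0]
ft_force: [-2.8, 1.8, 5.6]
grip_width: 0.0117
grasp_force: 61.0
t=34.0 pos [0.5132 0.2294 0.1115] yaw -1.532 q6 -0.73 tilt [0.0013 0.0012] | move [0.0006 0.0004 0.0015] then rz 0.001 | F [-2.7527  1.7989  5.6429] tq [ 0.4298  1.2136 -0.065 ] w 0.0117 gf 61.0
clock: 35.1
position: [0.5141, 0.2288, 0.1086]
tool_rot: [-0.567, 3.088, -0.0]
ft_force: [3.9, -3.1, 3.0]
grip_width: 0.0119
grasp_force: 60.9
t=35.1 pos [0.5141 0.2288 0.1086] yaw -2.779 q6 -1.98 tilt [0.0022 0.0007] | move [0.0012 0.0005 0.0016] then rz -0.026 | F [ 3.8842 -3.096   3.0315] tq [-1.4896 -1.4565  0.6509] w 0.0119 gf 60.9
clock: 35.4
position: [0.5142, 0.2288, 0.1086]
tool_rot: [-0.522, 3.096, -0.001]
ft_force: [4.2, -4.9, 2.6]
grip_width: 0.0116
grasp_force: 65.7
t=35.4 pos [0.5142 0.2288 0.1086] yaw -2.807 q6 -2.01 tilt [0.0022 0.001 ] | move [0.0013 0.0005 0.0016] then rz -0.054 | F [ 4.2371 -4.8507  2.5547] tq [-1.5435 -1.3231  1.2635] w 0.0116 gf 65.7
```

In the tool's units: -0.045 m is -0.9, -0.04 m is -0.8, -0.15 rad is -0.0716.

```bash
python3 steer.py '[0, 0, 0, 0, 0, 0, -0.0215, 0.05, 0, 0, 0, 0, 0, 0, 0.05, 0, 0, 0, 0, 0, 0, 0.05, 0, 0, 0, 0, 0, 0, 0.05, 0, 0, 0, 0, 0, 0, 0.05, 0, 0, -0.9, 0, 0, 0, 0.05, 0, 0, -0.9, 0, 0, 0, 0.05, 0, 0, -0.9, 0, 0, -0.0716, 0.05, -0.8, 0, 0, 0, 0, -0.0716, 0.05, -0.8, 0, 0, 0, 0, -0.0716, 0.05, -0.8, 0, 0, 0, 0, -0.0716, 0.05, -0.8, 0, 0, 0, 0, -0.0716]'; python3 steer.py '[0.05, 0, 0, 0, 0, 0, -0.0716, 0.05, 0, 0, 0, 0, 0, -0.0716, 0.05, 0, 0, 0, 0, 0, -0.0716, 0.05, 0, 0, 0, 0, 0, 0, 0.05, 0, 0, 0, 0, 0, 0]'; python3 go.py 0.4426 0.0821 0.15 -1.507; python3 - <<'E'
from h import *
from station import bot
t=bot.read_camera("top");s=bot.read_camera("scene")
np.save("pics/top1.npy",t,allow_pickle=True);np.save("pics/scene1.npy",s,allow_pickle=True)
crop(t["image"],102,180,266,120,3,"pics/a.png");crop(s["image"],170,70,199,150,4,"pics/b.png")
a=cv2.imread("pics/a.png");b=cv2.imread("pics/b.png")[:240]
cv2.imwrite("pics/t1.png",a)
E
```

```text
clock: 36.6
position: [0.6297, 0.337, 0.2423]
tool_rot: [1.682, -2.654, -0.0]
ft_force: [-0.1, -0.4, 0.4]
grip_width: 0.0502
grasp_force: 0.0
clock: 37.1
position: [0.6283, 0.3365, 0.2422]
tool_rot: [2.221, -2.222, -0.0]
ft_force: [-0.0, -0.1, -0.3]
grip_width: 0.0504
grasp_force: 0.0
t=37.1 pos [0.6283 0.3365 0.2422] yaw -1.571 q6 -0.76 tilt [-0.0001 -0.0004] | move [0.2545 0.1855 0.0923] then rz -0.064 | F [-0.0197 -0.0774 -0.324 ] tq [-0.0092  0.0126  0.0575] w 0.0504 gf 0.0
```

View pics/t1.png

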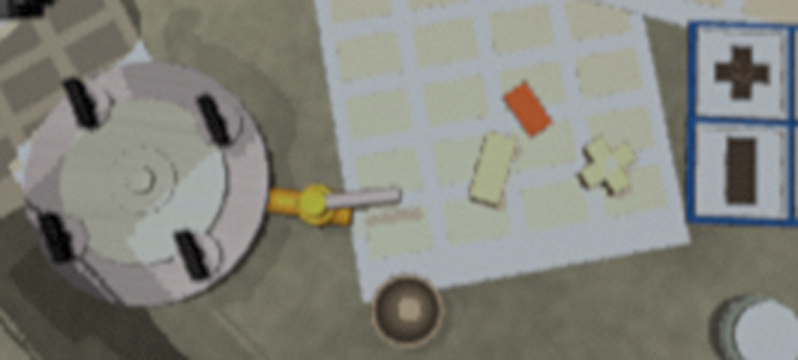

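```bash
python3 - <<'E'
from h import *
t=np.load("pics/top0.npy",allow_pickle=True).item()
for z in(.087,.091):
    a,b=[onz(t,np.array(u)/5+[102,190]-.4,z) for u in((547,285.),(666,276.))]
    d=b-a;ang=np.arctan2(d[1],d[0]);print(a,b,"ang",ang,"tip-80mm",b-.08*d/np.linalg.norm(d),"grip",b-.018*d/np.linalg.norm(d))
import screws
t1=np.load("pics/top1.npy",allow_pickle=True).item();s1=np.load("pics/scene1.npy",allow_pickle=True).item()
P=screws.run(t1,s1)
E
```

```text
[0.4395 0.1303 0.087 ] [0.4426 0.0657 0.087 ] ang -1.5234540681181588 tip-80mm [0.4388 0.1456 0.087 ] grip [0.4417 0.0837 0.087 ]
[0.4393 0.1299 0.091 ] [0.4423 0.0655 0.091 ] ang -1.5234540681181583 tip-80mm [0.4385 0.1454 0.091 ] grip [0.4415 0.0835 0.091 ]
[np.int32(1637), np.int32(1406), np.int32(536), np.int32(2164), np.int32(1483), np.int32(3638)] [np.int32(1834), np.int32(1922), np.int32(1861), np.int32(1852), np.int32(572)]
[0.5311 0.3475 0.1197 0.4117] res [ 0.2675  0.2052  0.3571 -0.0614] 1.6863362114362284
[0.5123 0.2289 0.1188 0.4075] res [ 0.157   0.1121  0.202  -0.0289] 1.2284297664687487
[0.4112 0.3673 0.118  0.3791] res [ 0.1729  0.1321  0.2481 -0.0363] 1.3112911652347594
[0.3929 0.2456 0.1227 0.3943] res [ 1.2245  0.737   1.5888 -0.2846] 3.310881441414347
[0.3789 0.3958 0.0731 0.8802] res [-5.2874 -3.4096 -7.188   1.4909] 56.880169740778314
```

In the tool's units: 0.0424 m is 0.848, 0.0312 m is 0.624, -0.056 rad is -0.0267.

```bash
python3 steer.py '[0.05, 0.848, 0.624, 0.266, 0, 0, 0, 0.05, 0.848, 0.624, 0.266, 0, 0, 0, 0.05, 0.848, 0.624, 0.266, 0, 0, 0, 0.05, 0.848, 0.624, 0.266, 0, 0, 0, 0.05, 0.848, 0.624, 0.266, 0, 0, 0, 0.05, 0.848, 0.624, 0.266, 0, 0, 0, 0.05, 0, 0, 0.4, 0, 0, -0.0267, 0.05, 0, 0, 0, 0, 0, 0, 0.05, 0, 0, 0, 0, 0, 0]'; python3 go.py 0.442 0.0828 0.061 -1.515
```

```text
clock: 38.1
position: [0.4577, 0.1018, 0.1497]
tool_rot: [-2.284, 2.156, -0.001]
ft_force: [-0.3, 0.0, 0.5]
grip_width: 0.0501
grasp_force: 0.0
t=38.1 pos [0.4577 0.1018 0.1497] yaw -1.513 q6 -0.58 tilt [0.     0.0008] | move [0.0181 0.0168 0.0887] then rz 0.002 | F [-0.2808  0.0085  0.4677] tq [ 0.0489 -0.0253 -0.0051] w 0.0501 gf 0.0
```

In the tool's units: 0.03 m is 0.6, 0.029 m is 0.58.

```bash
python3 steer.py '[0.05, 0.362, 0.336, 0, 0, 0, 0, 0.05, 0, 0, 0, 0, 0, 0, 0.05, 0, 0, 0.6, 0, 0, 0, 0.05, 0, 0, 0.6, 0, 0, 0, 0.05, 0, 0, 0.58, 0, 0, 0, 0.05, 0, 0, 0, 0, 0, 0, 0.05, 0, 0, 0, 0, 0, 0]'; python3 go.py 0.442 0.0828 0.061 -1.515; python3 steer.py '[0, 0, 0, 0, 0, 0, 0, 0, 0, 0, 0, 0, 0, 0, 0, 0, 0, 0, 0, 0, 0, 0, 0, 0, 0, 0, 0, 0, 0, 0, 0, 0, 0, 0, 0, 0, 0, 0, 0, 0, 0, 0, 0, 0, 0, 0, 0, 0, 0]' 40; python3 go.py 0.442 0.0828 0.061 -1.515
```

```text
clock: 38.8
position: [0.4422, 0.0831, 0.0605]
tool_rot: [2.287, -2.153, 0.001]
ft_force: [0.1, 0.2, 0.1]
grip_width: 0.0499
grasp_force: 0.0
t=38.8 pos [0.4422 0.0831 0.0605] yaw -1.511 q6 -0.57 tilt [-0.0007 -0.0003] | move [ 0.0003  0.0002 -0.0005] then rz 0.004 | F [0.1439 0.1822 0.0755] tq [ 0.0838  0.0083 -0.0187] w 0.0499 gf 0.0
clock: 39.5
position: [0.4426, 0.083, 0.0612]
tool_rot: [-2.285, 2.152, -0.002]
ft_force: [0.6, -0.3, 7.0]
grip_width: 0.0124
grasp_force: 43.1
t=39.5 pos [0.4426 0.083  0.0612] yaw -1.511 q6 -0.57 tilt [0.0012 0.0028] | move [0.0002 0.0006 0.0002] then rz 0.004 | F [ 0.5877 -0.277   6.9577] tq [-0.0667 -0.1694 -0.1094] w 0.0124 gf 43.1
```

In the tool's units: -0.0093 m is -0.186, -0.0007 m is -0.014, -0.15 rad is -0.0716.

```bash
python3 steer.py '[0, -0.014, -0.186, 0, 0, 0, -0.0716, 0, -0.014, -0.186, 0, 0, 0, -0.0716, 0, -0.014, -0.186, 0, 0, 0, -0.0716, 0, -0.014, -0.186, 0, 0, 0, -0.0716, 0, 0, 0, 0, 0, 0, 0, 0, 0, 0, 0, 0, 0, 0]'; python3 -c "
import numpy as np
h=np.array([.4386,.1446]);a=-.1526;p=h+.062*np.array([np.cos(a),np.sin(a)]);print(p)"; python3 go.py 0.4999 0.1352 0.061 -0.1526
```

```text
clock: 40.1
position: [0.4766, 0.0958, 0.0612]
tool_rot: [-2.821, 1.379, -0.002]
ft_force: [-0.5, -0.6, 9.2]
grip_width: 0.0124
grasp_force: 43.3
[0.49987951 0.13517548]
t=40.1 pos [0.4766 0.0958 0.0612] yaw -0.910 q6 0.06 tilt [-0.0006  0.0017] | move [-0.0168 -0.0426  0.0003] then rz -0.757 | F [-0.5069 -0.6019  9.2199] tq [-0.0078  0.6348  0.1809] w 0.0124 gf 43.3
```

In the tool's units: -0.0093 m is -0.186, -0.0007 m is -0.014, -0.15 rad is -0.0716.

```bash
python3 steer.py '[0, -0.014, -0.186, 0, 0, 0, -0.0716, 0, -0.014, -0.186, 0, 0, 0, -0.0716, 0, -0.014, -0.186, 0, 0, 0, -0.0716, 0, -0.014, -0.186, 0, 0, 0, -0.0716, 0, -0.014, -0.186, 0, 0, 0, -0.0716, 0, 0, 0, 0, 0, 0, 0, 0, 0, 0, 0, 0, 0, 0]'; python3 go.py 0.4999 0.1352 0.061 -0.1526; python3 steer.py '[0, 0, -0.038, 0, 0, 0, -0.0143, 0, 0, 0, 0, 0, 0, 0, 0, 0, 0, 0, 0, 0, 0]';python3 go.py 0.4999 0.1352 0.061 -0.1526;python3 steer.py '[0, 0, -0.038, 0, 0, 0, -0.0143, 0, 0, 0, 0, 0, 0, 0, 0, 0, 0, 0, 0, 0, 0]';python3 go.py 0.4999 0.1352 0.061 -0.1526
```

```text
clock: 40.8
position: [0.4993, 0.1343, 0.0612]
tool_rot: [3.131, -0.25, 0.001]
ft_force: [-1.6, -3.3, 9.5]
grip_width: 0.0121
grasp_force: 43.5
t=40.8 pos [0.4993 0.1343 0.0612] yaw -0.159 q6 0.77 tilt [-0.0008 -0.0004] | move [ 0.0005 -0.001   0.0002] then rz -0.007 | F [-1.6121 -3.2969  9.4897] tq [-1.0569  0.792   0.3597] w 0.0121 gf 43.5
clock: 41.1
position: [0.4992, 0.1346, 0.0611]
tool_rot: [3.133, -0.207, -0.0]
ft_force: [1.2, -9.6, 11.3]
grip_width: 0.0123
grasp_force: 46.6
t=41.1 pos [0.4992 0.1346 0.0611] yaw -0.132 q6 0.79 tilt [-0.0001 -0.0019] | move [ 0.0006 -0.0006  0.0001] then rz 0.021 | F [ 1.186  -9.6456 11.2786] tq [-3.4959 -0.137  -0.6746] w 0.0123 gf 46.6
clock: 41.4
position: [0.4992, 0.1349, 0.0611]
tool_rot: [3.134, -0.162, -0.002]
ft_force: [2.7, -18.2, 12.6]
grip_width: 0.0123
grasp_force: 60.3
t=41.4 pos [0.4992 0.1349 0.0611] yaw -0.103 q6 0.82 tilt [ 0.0008 -0.0039] | move [ 0.0006 -0.0004  0.0001] then rz 0.049 | F [  2.7152 -18.1539  12.5763] tq [-6.342  -1.0506 -1.2685] w 0.0123 gf 60.3
```

In the tool's units: -0.04 m is -0.8, -0.03 m is -0.6, 0.05 rad is 0.0239.

```bash
python3 steer.py '[0, 0, 0.07, 0, 0, 0, 0.0239, 0, 0, 0, 0, 0, 0, 0, 0.05, 0, 0, 0, 0, 0, 0, 0.05, 0, 0, 0, 0, 0, 0, 0.05, 0, 0, 0, 0, 0, 0, 0.05, 0, 0, 0, 0, 0, 0, 0.05, 0, 0, -0.8, 0, 0, 0, 0.05, 0, 0, -0.8, 0, 0, 0, 0.05, 0, 0, -0.8, 0, 0, 0, 0.05, 0.4, -0.6, 0, 0, 0, 0, 0.05, 0.6, -0.6, 0, 0, 0, 0, 0.05, 0, 0, 0, 0, 0, 0]'; python3 - <<'E'
from h import *
from station import bot
t=bot.read_camera("top");s=bot.read_camera("scene")
np.save("pics/top2.npy",t,allow_pickle=True);np.save("pics/scene2.npy",s,allow_pickle=True)
crop(t["image"],180,190,160,120,4,"pics/a.png");a=cv2.imread("pics/a.png")
cv2.imwrite("pics/t2.png",a)
E
python3 go.py 0.4723 -0.0213 0.10 -0.285
```

```text
clock: 42.6
position: [0.5607, 0.1892, 0.1795]
tool_rot: [-3.133, 0.235, -0.002]
ft_force: [-1.2, 0.4, -0.9]
grip_width: 0.0502
grasp_force: 0.0
t=42.7 pos [0.5577 0.187  0.1789] yaw -0.151 q6 0.76 tilt [ 0.0014 -0.0011] | move [-0.053   0.2186  0.0792] then rz 0.134 | F [-0.6598 -0.7635 -0.9221] tq [-0.0216  0.0551  0.0009] w 0.0498 gf 0.0
```

View pics/t2.png

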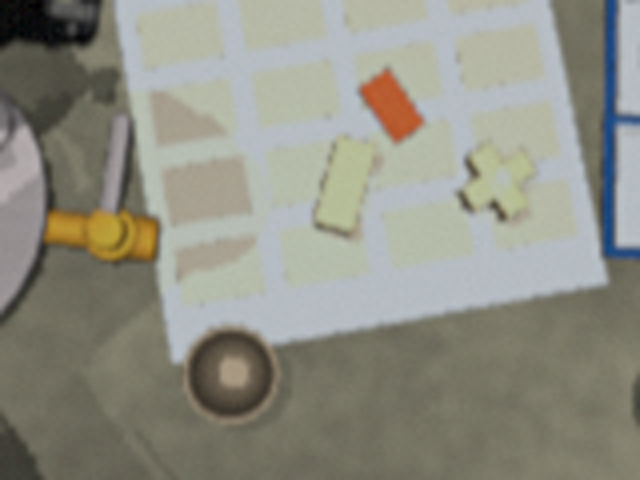

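The lever now stands square to its pipe, from (108,230) to (122,118), so the cock is shut. The bar at (345,187) and the cross at (498,182) haven't moved. Next is the bar.

In the tool's units: 0.0437 m is 0.874, -0.0106 m is -0.212, 0.134 rad is 0.064.

```bash
python3 steer.py '[0.055, -0.212, 0.874, 0.2, 0, 0, 0, 0.055, -0.212, 0.874, 0.2, 0, 0, 0, 0.055, -0.212, 0.874, 0.2, 0, 0, 0, 0.055, -0.212, 0.874, 0.2, 0, 0, 0, 0.055, -0.212, 0.874, 0.2, 0, 0, 0, 0.055, 0, 0, 0, 0, 0, 0.064, 0.055, 0, 0, 0, 0, 0, 0, 0.055, 0, 0, 0, 0, 0, 0]'; python3 - <<'E'
from h import *
t=np.load("pics/top2.npy",allow_pickle=True).item()
f=lambda u:onz(t,np.array(u)/4+[180,190]-.375,.034)
c=[f(u) for u in((342,136),(377,143),(354,234),(315,226))];print(np.mean(c,0),*c)
k=[f(u) for u in((485,145),(532,160),(515,214),(464,190))];print(np.mean(k,0),*k)
E
python3 go.py 0.4723 -0.0213 0.006 -0.285
```

```text
clock: 43.5
position: [0.4725, -0.0214, 0.1303]
tool_rot: [-3.11, 0.441, -0.001]
ft_force: [0.2, 0.8, 0.9]
grip_width: 0.055
grasp_force: 0.0
[ 0.4692 -0.0218  0.034 ] [ 0.504  -0.0193  0.034 ] [ 0.4983 -0.0441  0.034 ] [ 0.4341 -0.0256  0.034 ] [0.4405 0.0018 0.034 ]
[ 0.4714 -0.1301  0.034 ] [ 0.4947 -0.1212  0.034 ] [ 0.483  -0.1542  0.034 ] [ 0.445  -0.1403  0.034 ] [ 0.463  -0.1048  0.034 ]
t=43.5 pos [ 0.4725 -0.0214  0.1303] yaw -0.282 q6 0.92 tilt [-0.0007  0.0004] | move [-0.0003 -0.      0.1243] then rz 0.003 | F [0.2426 0.8348 0.9249] tq [-0.0035 -0.0386  0.0717] w 0.0550 gf 0.0
```

In the tool's units: 0.035 m is 0.7, 0.03 m is 0.6, 0.01 rad is 0.0048.

```bash
python3 steer.py '[0.055, -0.02, 0, 0.7, 0, 0, 0.0048, 0.055, 0, 0, 0.7, 0, 0, 0, 0.055, 0, 0, 0.6, 0, 0, 0, 0.055, 0, 0, 0.44, 0, 0, 0, 0.055, 0, 0, 0, 0, 0, 0, 0.055, 0, 0, 0, 0, 0, 0]'; python3 steer.py '[0, 0, 0, 0, 0, 0, 0, 0, 0, 0, 0, 0, 0, 0, 0, 0, 0, 0, 0, 0, 0, 0, 0, 0, 0, 0, 0, 0, 0, 0, 0, 0, 0, 0, 0, 0, 0, 0, 0, 0, 0, 0]' 40; python3 go.py 0.4625 -0.2622 0.11 -0.0615; python3 steer.py '[0, 0, 0, -0.6, 0, 0, 0, 0, 0, 0, -0.8, 0, 0, 0, 0, 0, 0, -0.7, 0, 0, 0, 0, 0, 0, 0, 0, 0, 0, 0, 0, 0, 0, 0, 0, 0]'; python3 go.py 0.4625 -0.2622 0.11 -0.0615
```

```text
clock: 44.1
position: [0.4718, -0.0205, 0.0081]
tool_rot: [3.108, -0.457, -0.001]
ft_force: [0.9, 0.7, 1.0]
grip_width: 0.0549
grasp_force: 0.0
clock: 44.7
position: [0.4726, -0.0206, 0.0093]
tool_rot: [-3.106, 0.46, -0.004]
ft_force: [-2.6, 2.4, 6.9]
grip_width: 0.0293
grasp_force: 40.4
t=44.7 pos [ 0.4726 -0.0206  0.0093] yaw -0.294 q6 0.90 tilt [-0.0024  0.0018] | move [ 0.0606  0.234  -0.1009] then rz -0.233 | F [-2.5839  2.4143  6.9459] tq [0.7276 0.647  0.0442] w 0.0293 gf 40.4
clock: 45.2
position: [0.4718, -0.0209, 0.114]
tool_rot: [-3.106, 0.461, -0.004]
ft_force: [-0.3, -0.6, -2.0]
grip_width: 0.0292
grasp_force: 40.3
t=45.2 pos [ 0.4718 -0.0209  0.114 ] yaw -0.295 q6 0.90 tilt [-0.0023  0.0022] | move [0.0613 0.2336 0.0036] then rz -0.233 | F [-0.2878 -0.6155 -2.0396] tq [-0.005   0.0332 -0.0097] w 0.0292 gf 40.3
```

In the tool's units: 0.0389 m is 0.778, 0.0102 m is 0.204, -0.12 rad is -0.0573.

```bash
python3 steer.py '[0, 0.204, 0.778, 0, 0, 0, 0, 0, 0.204, 0.778, 0, 0, 0, 0, 0, 0.204, 0.778, 0, 0, 0, 0, 0, 0.204, 0.778, 0, 0, 0, 0, 0, 0.204, 0.778, 0, 0, 0, 0, 0, 0.204, 0.778, 0, 0, 0, 0, 0, 0, 0, 0, 0, 0, -0.0573, 0, 0, 0, 0, 0, 0, -0.054, 0, 0, 0, 0, 0, 0, 0, 0, 0, 0, 0, 0, 0, 0]' 50; python3 go.py 0.4625 -0.2622 0.02 -0.0615
```

```text
clock: 46.2
position: [0.4615, -0.262, 0.1118]
tool_rot: [-3.139, 0.102, 0.003]
ft_force: [0.9, -0.1, -1.0]
grip_width: 0.0291
grasp_force: 53.0
t=46.2 pos [ 0.4615 -0.262   0.1118] yaw -0.065 q6 1.65 tilt [0.002  0.0004] | move [0.0012 0.0001 0.0918] then rz -0.004 | F [ 0.8587 -0.1013 -1.0293] tq [ 0.0145 -0.0608  0.0106] w 0.0291 gf 53.0
```

In the tool's units: 0.035 m is 0.7, 0.003 m is 0.06.

```bash
python3 steer.py '[0, 0.02, 0, 0.7, 0, 0, 0, 0, 0, 0, 0.6, 0, 0, 0, 0, 0, 0, 0.36, 0, 0, 0, 0, 0, 0, 0.1, 0, 0, 0, 0, 0, 0, 0.06, 0, 0, 0, 0, 0, 0, 0, 0, 0, 0, 0, 0, 0, 0, 0, 0, 0]'; python3 go.py 0.4625 -0.2622 0.0193 -0.0615
```

```text
clock: 46.9
position: [0.464, -0.2624, 0.0229]
tool_rot: [3.14, -0.097, 0.003]
ft_force: [1.1, 0.2, -0.9]
grip_width: 0.0293
grasp_force: 53.0
t=46.9 pos [ 0.464  -0.2624  0.0229] yaw -0.062 q6 1.66 tilt [-0.0017 -0.0003] | move [-0.0015 -0.0001  0.0036] then rz -0.000 | F [ 1.1261  0.2265 -0.9348] tq [-0.0388  0.0354 -0.0186] w 0.0293 gf 53.0
```

In the tool's units: 0.003 m is 0.06.

```bash
python3 steer.py '[0, 0, 0, 0.06, 0, 0, 0, 0, 0, 0, 0, 0, 0, 0]'; python3 steer.py '[0.055, 0, 0, 0, 0, 0, 0, 0.055, 0, 0, 0, 0, 0, 0, 0.055, 0, 0, 0, 0, 0, 0, 0.055, 0, 0, 0, 0, 0, 0, 0.055, 0, 0, 0, 0, 0, 0, 0.07, 0, 0, -0.6, 0, 0, 0, 0.075, 0, 0, -0.8, 0, 0, 0, 0.075, 0, 0, -0.8, 0, 0, 0, 0.075, 0, 0, 0, 0, 0, 0]'; python3 go.py 0.4714 -0.1296 0.13 -1.06
```

```text
clock: 47.1
position: [0.4638, -0.2624, 0.0195]
tool_rot: [3.14, -0.097, 0.002]
ft_force: [0.4, 0.1, -0.7]
grip_width: 0.029
grasp_force: 53.1
clock: 48.0
position: [0.4665, -0.2633, 0.1346]
tool_rot: [3.138, -0.095, 0.014]
ft_force: [0.4, -0.2, 0.1]
grip_width: 0.0752
grasp_force: 0.0
t=48.0 pos [ 0.4665 -0.2633  0.1346] yaw -0.061 q6 1.66 tilt [-0.0091 -0.0022] | move [-0.0032 -0.1338  0.0042] then rz 0.999 | F [ 0.4065 -0.1986  0.1437] tq [-0.0381 -0.0873  0.0423] w 0.0752 gf 0.0
```

```bash
python3 - <<'E'
from h import *
from station import bot
t=bot.read_camera("top");s=bot.read_camera("scene")
np.save("pics/top3.npy",t,allow_pickle=True);np.save("pics/scene3.npy",s,allow_pickle=True)
crop(t["image"],285,215,66,50,12,"pics/t3.png")
crop(t["image"],240,180,170,90,4,"pics/t3b.png")
E
```

```text
(no output)
```

View pics/t3b.png

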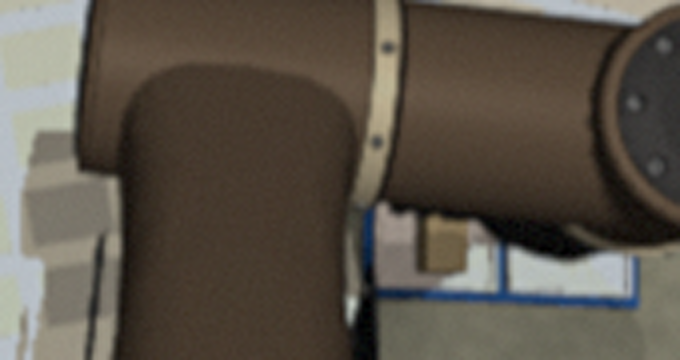

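View pics/t3.png

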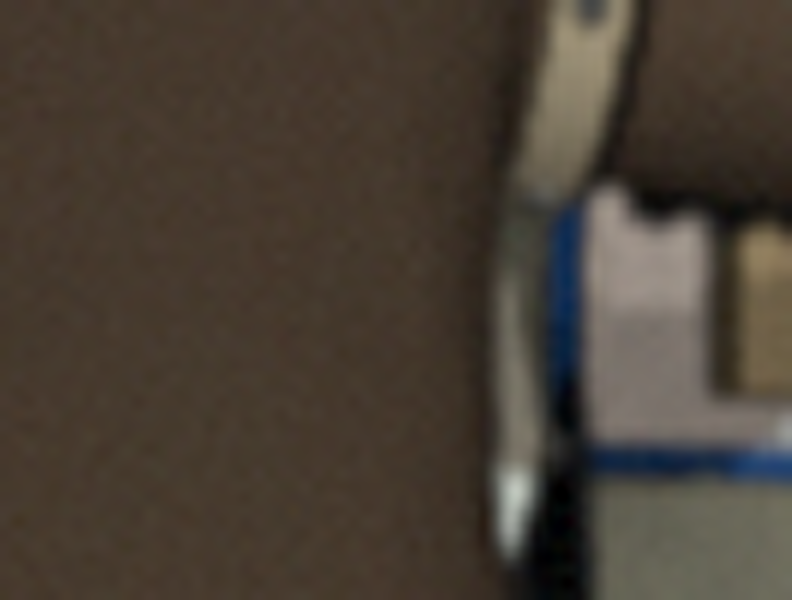

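In the tool's units: -0.045 m is -0.9, -0.01 m is -0.2.

```bash
python3 steer.py '[0.075, 0, -0.9, -0.2, 0, 0, 0, 0.075, 0, -0.9, -0.2, 0, 0, 0, 0.075, 0, -0.9, -0.2, 0, 0, 0, 0.075, 0, -0.9, -0.2, 0, 0, 0, 0.075, 0, -0.9, -0.2, 0, 0, 0, 0.075, 0, -0.9, 0, 0, 0, 0, 0.075, 0, -0.9, 0, 0, 0, 0, 0.075, 0, -0.9, 0, 0, 0, 0, 0.075, 0, -0.9, 0, 0, 0, 0, 0.075, 0, 0, 0, 0, 0, 0]'; python3 - <<'E'
from h import *
from station import bot
t=bot.read_camera("top");s=bot.read_camera("scene")
np.save("pics/top3.npy",t,allow_pickle=True);np.save("pics/scene3.npy",s,allow_pickle=True)
crop(t["image"],285,210,66,50,8,"pics/a.png");crop(s["image"],180,185,35,50,8,"pics/b.png")
cv2.imwrite("pics/t4.png",np.hstack([cv2.imread("pics/a.png"),cv2.imread("pics/b.png")]))
E
python3 go.py 0.4714 -0.1296 0.13 -1.06
```

```text
clock: 49.1
position: [0.4882, 0.1459, 0.1775]
tool_rot: [3.139, -0.091, -0.002]
ft_force: [-0.8, -0.8, -0.2]
grip_width: 0.0753
grasp_force: 0.0
t=49.2 pos [0.4873 0.1425 0.1773] yaw -0.060 q6 0.84 tilt [ 0.0025 -0.0018] | move [0.0005 0.2725 0.0478] then rz 1.000 | F [ 0.2696 -0.9913  0.1407] tq [-0.0357 -0.0344  0.0688] w 0.0751 gf 0.0
```

View pics/t4.png

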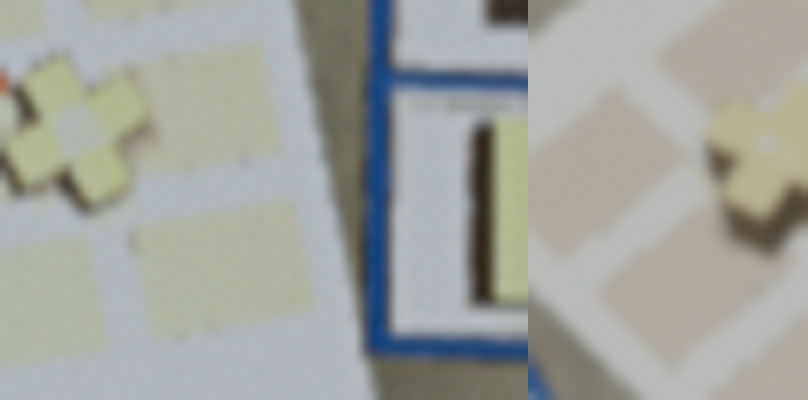

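The cross has been knocked; it now sits at about top pixel (294,226). The bar stands in its tray. I'll take one re-centred crop of both views.

```bash
python3 - <<'E'
from h import *
t=np.load("pics/top3.npy",allow_pickle=True).item();s=np.load("pics/scene3.npy",allow_pickle=True).item()
crop(t["image"],270,205,50,50,8,"pics/a.png");crop(s["image"],190,180,50,50,8,"pics/b.png")
cv2.imwrite("pics/t5.png",np.hstack([cv2.imread("pics/a.png"),cv2.imread("pics/b.png")]))
E
```

```text
(no output)
```

View pics/t5.png

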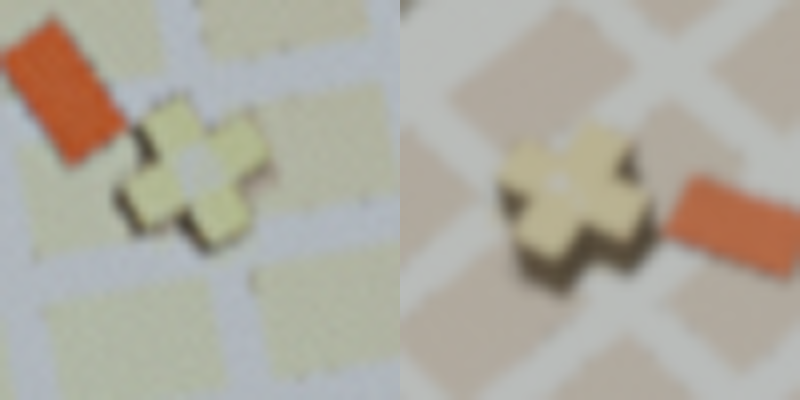

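```bash
python3 - <<'E'
from h import *
t=np.load("pics/top3.npy",allow_pickle=True).item();s=np.load("pics/scene3.npy",allow_pickle=True).item()
T=lambda u:np.array(u)/8+[270,205]-.44
print(tri([t,s],[T((196.5,171)),np.array((172,188))/8+[190,180]-.44]))
c=onz(t,T((196.5,171)),.034);print(c)
l,r,u,b=[onz(t,T(p),.034) for p in((131,205),(262,138),(163,108),(228,232))]
print(np.degrees(np.arctan2(*(l-r)[[1,0]])),np.degrees(np.arctan2(*(u-b)[[1,0]])),np.linalg.norm(l-r),np.linalg.norm(u-b))
a=np.arctan2(*(u-b)[[1,0]]);print(a)
import go;go.rel(c[0],c[1],.12,a)
E
```

```text
(array([ 0.4954, -0.1028,  0.0289]), [np.float64(0.1666019160683481), np.float64(0.17138407686411683)])
[ 0.4951 -0.1019  0.034 ]
115.39775145367568 25.326660522996818 0.052909232638575394 0.04986116327286934
0.44203361466116353
t=49.2 pos [0.4873 0.1425 0.1773] yaw -0.060 q6 0.84 tilt [ 0.0025 -0.0018] | move [0.0225 0.2434 0.0577] then rz -0.502 | F [ 0.2696 -0.9913  0.1407] tq [-0.0357 -0.0344  0.0688] w 0.0751 gf 0.0
```

In the tool's units: 0.0406 m is 0.812, 0.0096 m is 0.192, -0.15 rad is -0.0716.

```bash
python3 steer.py '[0.075, 0.074, 0.812, 0.192, 0, 0, 0, 0.075, 0.074, 0.812, 0.192, 0, 0, 0, 0.075, 0.074, 0.812, 0.192, 0, 0, 0, 0.075, 0.074, 0.812, 0.192, 0, 0, 0, 0.075, 0.074, 0.812, 0.192, 0, 0, 0, 0.075, 0.074, 0.812, 0.192, 0, 0, 0, 0.075, 0, 0, 0, 0, 0, -0.0716, 0.075, 0, 0, 0, 0, 0, -0.0716, 0.075, 0, 0, 0, 0, 0, -0.0716, 0.075, 0, 0, 0, 0, 0, -0.0248, 0.075, 0, 0, 0, 0, 0, 0, 0.075, 0, 0, 0, 0, 0, 0]'; python3 go.py 0.4952 -0.1022 0.008 0.442
```

```text
clock: 50.4
position: [0.4945, -0.1034, 0.1209]
tool_rot: [-3.067, -0.681, 0.002]
ft_force: [-0.4, 0.3, 0.4]
grip_width: 0.0749
grasp_force: 0.0
t=50.4 pos [ 0.4945 -0.1034  0.1209] yaw 0.437 q6 1.82 tilt [0.0009 0.0004] | move [ 0.0012 -0.0008  0.1129] then rz -0.005 | F [-0.3744  0.3458  0.4491] tq [ 0.0148  0.0351 -0.0128] w 0.0749 gf 0.0
```

Careful with the scale: shifts go in shares of 50 mm and turns go in shares of 120 degrees. That gives: 0.04 m is 0.8, 0.035 m is 0.7.

```bash
python3 steer.py '[0.075, 0.02, -0.02, 0.8, 0, 0, 0, 0.075, 0, 0, 0.7, 0, 0, 0, 0.075, 0, 0, 0.5, 0, 0, 0, 0.075, 0, 0, 0.22, 0, 0, 0, 0.075, 0, 0, 0, 0, 0, 0, 0, 0, 0, 0, 0, 0, 0, 0, 0, 0, 0, 0, 0, 0, 0, 0, 0, 0, 0, 0, 0, 0, 0, 0, 0, 0, 0, 0, 0, 0, 0, 0, 0, 0, 0, 0, 0, 0, 0, 0, 0, 0]' 40; python3 go.py 0.5584 -0.2681 0.11 -0.0615; python3 steer.py '[0, 0, 0, -0.6, 0, 0, 0, 0, 0, 0, -0.8, 0, 0, 0, 0, 0, 0, -0.7, 0, 0, 0, 0, 0, 0, 0, 0, 0, 0, 0, 0, 0, 0, 0, 0, 0]'; python3 go.py 0.5584 -0.2681 0.11 -0.0615
```

```text
clock: 51.5
position: [0.4968, -0.1012, 0.0118]
tool_rot: [3.065, 0.686, 0.004]
ft_force: [-1.4, -0.4, 7.3]
grip_width: 0.0533
grasp_force: 43.0
t=51.5 pos [ 0.4968 -0.1012  0.0118] yaw 0.440 q6 1.82 tilt [-0.0025 -0.0009] | move [-0.0152  0.1773 -0.098 ] then rz 0.502 | F [-1.4195 -0.4272  7.2777] tq [ 0.0752  0.5434 -0.0395] w 0.0533 gf 43.0
clock: 52.0
position: [0.4962, -0.101, 0.1166]
tool_rot: [-3.066, -0.685, -0.005]
ft_force: [-0.4, 0.5, -2.6]
grip_width: 0.0535
grasp_force: 43.1
t=52.0 pos [ 0.4962 -0.101   0.1166] yaw 0.440 q6 1.82 tilt [-0.0032 -0.0004] | move [-0.0149  0.1776  0.0066] then rz 0.501 | F [-0.4465  0.527  -2.5671] tq [-0.0569  0.0659  0.0129] w 0.0535 gf 43.1
```

In the tool's units: 0.0355 m is 0.71, -0.003 m is -0.06, 0.15 rad is 0.0716.

```bash
python3 steer.py '[0, -0.06, 0.71, 0, 0, 0, 0, 0, -0.06, 0.71, 0, 0, 0, 0, 0, -0.06, 0.71, 0, 0, 0, 0, 0, -0.06, 0.71, 0, 0, 0, 0, 0, -0.06, 0.71, 0, 0, 0, 0, 0, 0, 0, 0, 0, 0, 0.0716, 0, 0, 0, 0, 0, 0, 0.0716, 0, 0, 0, 0, 0, 0, 0.0716, 0, 0, 0, 0, 0, 0, 0.0239, 0, 0, 0, 0, 0, 0, 0, 0, 0, 0, 0, 0, 0, 0]' 50; python3 go.py 0.5584 -0.2681 0.0218 -0.0615
```

```text
clock: 53.1
position: [0.5573, -0.268, 0.1142]
tool_rot: [-3.14, 0.091, 0.003]
ft_force: [-0.1, 0.5, -1.3]
grip_width: 0.0527
grasp_force: 56.6
t=53.1 pos [ 0.5573 -0.268   0.1142] yaw -0.058 q6 1.65 tilt [0.0018 0.0004] | move [0.0013 0.     0.0924] then rz 0.003 | F [-0.1338  0.5102 -1.2548] tq [ 0.0118 -0.0632  0.0055] w 0.0527 gf 56.6
```

In the tool's units: 0.035 m is 0.7, 0.03 m is 0.6.

```bash
python3 steer.py '[0, 0.02, 0, 0.7, 0, 0, 0, 0, 0, 0, 0.6, 0, 0, 0, 0, 0, 0, 0.36, 0, 0, 0, 0, 0, 0, 0.1, 0, 0, 0, 0, 0, 0, 0.04, 0, 0, 0, 0, 0, 0, 0, 0, 0, 0, 0, 0, 0, 0, 0, 0, 0]'; python3 go.py 0.5584 -0.2681 0.0218 -0.0615
```

```text
clock: 53.8
position: [0.5597, -0.2685, 0.0265]
tool_rot: [3.14, -0.093, 0.003]
ft_force: [0.1, -0.1, -0.3]
grip_width: 0.0529
grasp_force: 56.6
t=53.8 pos [ 0.5597 -0.2685  0.0265] yaw -0.059 q6 1.64 tilt [-0.002  -0.0003] | move [-0.0013 -0.0003  0.0047] then rz 0.002 | F [ 0.0534 -0.0694 -0.3303] tq [-0.0117  0.0788 -0.0129] w 0.0529 gf 56.6
```

Lower the last 4 mm, release, lift, swing clear and look.

In the tool's units: 0.004 m is 0.08.

```bash
python3 steer.py '[0, 0, 0, 0.08, 0, 0, 0, 0, 0, 0, 0, 0, 0, 0]'; python3 steer.py '[0.07, 0, 0, 0, 0, 0, 0, 0.07, 0, 0, 0, 0, 0, 0, 0.07, 0, 0, 0, 0, 0, 0, 0.07, 0, 0, 0, 0, 0, 0, 0.07, 0, 0, 0, 0, 0, 0, 0.07, 0, 0, -0.8, 0, 0, 0, 0.07, 0, 0, -0.9, 0, 0, 0, 0.07, 0, 0, -0.9, 0, 0, 0, 0.07, 0, 0, -0.8, 0, 0, 0, 0.07, 0, 0, 0, 0, 0, 0]'; python3 steer.py '[0.07, 0, -0.9, 0, 0, 0, 0, 0.07, 0, -0.9, 0, 0, 0, 0, 0.07, 0, -0.9, 0, 0, 0, 0, 0.07, 0, -0.9, 0, 0, 0, 0, 0.07, 0, -0.9, 0, 0, 0, 0, 0.07, 0, -0.9, 0, 0, 0, 0, 0.07, 0, -0.9, 0, 0, 0, 0, 0.07, 0, -0.9, 0, 0, 0, 0, 0.07, 0, 0, 0, 0, 0, 0, 0.07, 0, 0, 0, 0, 0, 0]'; python3 - <<'E'
from h import *
from station import bot
t=bot.read_camera("top");s=bot.read_camera("scene")
a=cv2.resize(t["image"][170:270,100:410,::-1],(800,258),interpolation=cv2.INTER_CUBIC)
b=cv2.resize(s["image"][60:310,90:390,::-1],(410,342),interpolation=cv2.INTER_CUBIC)
c=np.zeros((600,800,3),np.uint8);c[:258]=a;c[258:,:410]=b
d=cv2.resize(s["image"][195:305,95:210,::-1],(357,342),interpolation=cv2.INTER_CUBIC);c[258:,430:787]=d
cv2.imwrite("pics/f.png",c)
E
```

```text
clock: 54.0
position: [0.5596, -0.2684, 0.022]
tool_rot: [3.14, -0.093, 0.003]
ft_force: [0.7, -0.3, 0.2]
grip_width: 0.0527
grasp_force: 56.7
clock: 55.0
position: [0.562, -0.2694, 0.1983]
tool_rot: [3.137, -0.092, 0.016]
ft_force: [-0.2, 0.1, -0.6]
grip_width: 0.07
grasp_force: 0.0
clock: 56.0
position: [0.5801, 0.0922, 0.1909]
tool_rot: [3.14, -0.09, -0.001]
ft_force: [0.2, 0.4, -0.2]
grip_width: 0.0698
grasp_force: 0.0
```

View pics/f.png

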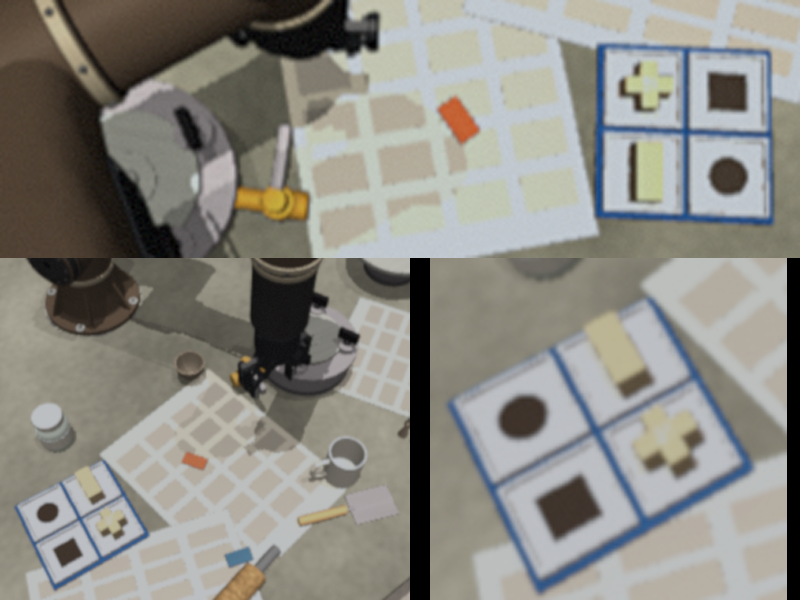

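The bar at (650,170) and the cross at (648,85) stand upright in their own trays. The mug is standing at (345,462) and the lever is shut. I'm handing the job in.

```bash
python3 -c "
from station import bot;print(bot.sign_off())"
```

```text
the job is handed in; nothing more can be done
None
```

I tightened all four screws fully home crosswise in two rounds (1-3-2-4, under a quarter turn each time), then shut the vent cock, stood the bar and cross props (the only two in view) upright in their own trays, left the mug standing, and handed the job in at about 56 s.

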